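Fetch an abrasive block from a pedal-lift dispenser

TASK

Hold the dispenser's spring-loaded flap open by standing the brass weight on its pedal, then take out the grey abrasive block and set it down flat in the green tray (do not drop it), leaving the wax block where it is. Then lift the weight off slowly, so that the pedal eases up and the flap closes without slamming, and stand the weight back upright, wholly on its round cork pad. Do not disturb the other things on the table.

Things in the scene. Friction and masses are not known exactly. Their poses are not given: they have to be found in the camera images.
- dispenser: Fixed blue dispenser. Origin on the table under the centre of its trough; x to its back, y to its left. Trough inside 130 (x) x 204 (y) mm, floor at z = 6 mm, walls 4 mm thick, 46 high; a 4 mm divider, 38 high, at y = 0 parts two bays, a block near the middle of each. Magazine behind (x 65 to 101 mm) 62 mm high. Linkage housing at left (y 106 to 133 mm, x 5 to 101) 58 high; pedal at left front.
- flap (a joint): Clear flap with yellow front edge over the whole trough, 204 wide, 136 mm long, hinged along y at dispenser x = 65, z = 60 mm. 0 = shut (about level), 2.0 rad = open (upright, leaning 20 degrees back). Flap angle = 9.09 x pedal angle; spring and own weight shut it at once if the pedal is let go. Faster than 5 rad/s (pad rising at about 100 mm/s) is a slam.
- pedal (a joint): Pedal lever hinged along y at dispenser x = 50, z = 22 mm, pointing forward (-x). 0 = up (outer end raised, slope 0.22 rad), 0.22 = fully down (level, on its stop, flap fully open). Springs up by itself; pressing the pad down needs only 1 to 2 N; the brass weight (about 6 N) holds it down.
- pedal_pad (a point): Centre of the top of the pedal's black rubber pad (steel plate 84 x 84 mm, 3 mm lip at its outer end), 190 mm from the hinge; moves with the pedal. Up: 73 mm above the table at dispenser x = -133, y = 150 mm. Fully down: level, 32 mm above the table at dispenser x = -140, y = 150 mm.
- grey_block: Grey abrasive rubber block, 30 (own x) x 55 (own y) x 22 mm high, lying flat in one of the dispenser's two bays (either one), its 55 mm side roughly along the dispenser's y. Origin at the centre of its underside. 40 g.
- wax: Yellow wax block, 33 (own x) x 51 (own y) x 20 mm, lying flat in the other bay; stays there. Origin at the centre of its underside.
- weight: Brass bench weight, about 0.6 kg, round: foot 54 mm in diameter and 34 mm high, above it an upright knob 24 mm in diameter from 42 to 76 mm height, to grip from above. Origin at the centre of its underside, z up. Starts upright on the cork pad.
- cork_pad: Round cork pad, 90 mm in diameter, 4 mm thick, fixed to the table. Origin at the centre of its underside.
- tray: Shallow green tray, fixed, 110 (x) x 150 (y) mm outside, 20 mm high, walls and floor 3 mm thick. Origin at the centre of its underside.
- tape: Roll of masking tape lying flat, 104 mm across, 25 mm high; bystander.
- tin: Glue tin with a black cap, 68 mm across, 108 mm high; bystander.
Things that resemble listed ones, but are neither listed nor needed, are in the scene too. What is meant by the weight is not purple, and is the smaller of those in its own colour.

How it is judged:
On the way, in this order (a step that is already met when the one before it is completed fails the run):
1. the weight stands on the pedal, let go, and holds the flap open (value of joint flap above 1.8 rad and distance between weight and pedal_pad below 0.035 m and angle between weight's own z axis and vertical below 0.15 rad and contact force between the fingers and weight below 0.1 N), for 0.2 s.
2. with the flap still held open, the grey block lies flat in the tray, let go (x of grey_block in the frame of tray between -0.042 and 0.042 m and y of grey_block in the frame of tray between -0.062 and 0.062 m and z of grey_block in the frame of tray between -0.002 and 0.009 m and angle between grey_block's own z axis and vertical below 0.12 rad and contact force between the fingers and grey_block below 0.1 N and value of joint flap above 1.8 rad), for 0.2 s.
At the end, for the whole second after the job is handed in: Grey block flat in the tray, let go, still (origin within 42 mm in x, 62 mm in y of its centre, 6 mm of its floor); flap below 0.1 rad, pedal below 0.02 rad; weight upright on the cork pad, within 22 mm of its centre, let go, still (x of grey_block in the frame of tray between -0.042 and 0.042 m and y of grey_block in the frame of tray between -0.062 and 0.062 m and z of grey_block in the frame of tray between -0.002 and 0.009 m and angle between grey_block's own z axis and vertical below 0.12 rad and contact force between the fingers and grey_block below 0.1 N and linear speed of each of grey_block, weight below 0.02 m/s and value of joint flap below 0.1 rad and value of joint pedal below 0.02 rad and horizontal distance between weight and cork_pad below 0.022 m and height (world z) of weight between 0.001 and 0.008 m and angle between weight's own z axis and vertical below 0.08 rad and contact force between the fingers and weight below 0.1 N); the robot touches nothing.
It fails at once if the flap slams (closes faster than 5 rad/s) (velocity of joint flap below -5 rad/s).
It fails at once if the grey block is dropped (falls freely at over 0.7 m/s, about 25 mm) (contact force between the fingers and grey_block below 0.01 N and linear speed of grey_block above 0.7 m/s).
It fails at once if the wax block is moved more than 30 mm (distance of wax from where it was at the start of the episode above 0.03 m).
It fails at once if the tape roll or the glue tin is moved more than 30 mm (distance of any of tape, tin from where it was at the start of the episode above 0.03 m).
It also fails if it takes over 72 s, if anything falls off the work surface, if the arm or the gripper's body presses on something with over 40 N, if the wrist force passes 120 N, or if a joint passes its speed limit or range.

ROBOT

A 6-joint arm with a two-finger parallel gripper is mounted at the origin on a cart in front of the work surface, level with it; the furniture and walls round the work are solid. World frame = base frame: x ahead of the robot, y to its left, z up, the work surface at z = 0. Lengths are in m, angles in rad, forces in N, time in s.
With the tool pointing down it reaches from about 0.4 to 0.825 m from the base axis. Payload 7 kg.
Tool frame: the origin (TCP) lies on the centre line of the jaws, within the pads' length; the fingertips stand 22 mm ahead of it and the grasp point (between the pads) lies 3 mm ahead of it (arm.tcp_to_tips is the distance from the TCP to the fingertips, in m); z points along the fingers, y is the line along which they close (so a half turn about z gives the same grasp; the last joint's range is limited). The gripper opens to 88 mm and grips with 3 to 60 N. Pads are 19 mm wide; open, the fingers measure 130 mm over their backs; the gripper's body (78 mm by 193 mm) begins 47 mm behind the grasp point.
Start: joints at [1.485, 0.359, 0.012, 0, -1.224, -0.288], TCP at [0.246, 0.628, 0.249] pointing down, gripper open.
Joint ranges: [-3.07, 3.07], [-1.43, 2.12], [-1.02, 1.25], [-3.03, 1.67], [-3.05, -0], [-3.03, 3.03]. Speed limits (rad/s): [2.39, 2.39, 3.01, 3.14, 3.14, 3.14].

INTERFACE

Orientations are given as [roll, pitch, yaw] about the fixed x, y, z axes, in that order (R = Rz(yaw) Ry(pitch) Rx(roll)).
In Python, from station import arm gives the robot as it stands.
- The arm moves only by the tool jog_arm, never from a script. Its argument "targets" is a list of rows, each an object of numbers: "dx", "dy", "dz": the shift along the tool's x, y, z in mm; "rx", "ry", "rz": the turn, a rotation vector about the tool's x, y, z in rad; "gripper": the closure, from 0 (fully open) to 1 (shut). In form: [{"dx": .., "dy": .., "dz": .., "rx": .., "ry": .., "rz": .., "gripper": ..}, ...]. A call has exactly 8 rows; each row is the pose to reach, as a shift and turn from the pose commanded when the call began, along the tool's axes at that moment; what a row does not reach only later rows make up. A row lasts 1/12 s, in which the tool goes at most 41.7 mm and 7.16 degrees, less where a joint would pass 70% of its speed; a pose out of reach is approached as far as the arm can. A call with a gripper value outside its range is refused whole. The fingers move at their own pace and stop on an object; "force" is the grip in N (left out, the last holds). Time passes only in rows, so rows that repeat a pose let the fingers close, or fill a call up. It gives the time, the measured TCP pose, the force, the opening and the grip force at its end, in the units of the state.
- arm.get_state(): the state, without advancing time (a new reading comes with each control period).
- arm.grab_frame(name): name is "scene" or "side" or "wrist"; returns a dict with "frame" (400x640x3 uint8, red, green, blue), "z_map" (400x640 float32, m along the optical axis (not along the pixel's ray), 0 where there is no reading), "fx", "fy", "cx", "cy" (pixels), "view" (4x4, takes a point from world to camera coordinates). Camera axes: x right, y down, z forward; pixel columns grow to the right and rows downward; lengths in m; the calibration is good to about 2 mm. A picture is of the moment at which its call begins.
- arm.job_done(): hands the job in; it is judged then, once.
The state is a dict: "t": time; "q": joint angles; "qd": joint speeds; "joint_efforts": joint torques, N m; "eef_pos": TCP position; "ee_rot": TCP orientation; "force": force on the tool from outside, world axes, zero at the start; "moment": the same for the moment, N m; "width": finger opening in m; "gripper_force": force on a finger pad.
Only numpy, scipy, OpenCV 4.12 (cv2) and the standard library are available. Lean on these libraries where they do the work, as an engineer would, in place of code of your own. Each camera call takes 0.05 s, during which the arm holds its last target. There are 200 camera calls.

## Working session

There is one attempt and no reset: what is moved stays moved. The work goes in short steps, Python scripts to look and compute and a tool call to move; the robot and the scene stay as the last step left them, time stands still between calls to the robot, and variables do not carry over. Pictures are saved under pics/ and viewed, at most 10 in all, crops included, and the job is handed in when it is done.

Besides the shell and the picture viewer there is one more tool, called after ">>>" by a JSON object that holds its "fn" and its "kwargs", one argument or row to a line. jog_arm: Moves the arm, as the interface text tells. Its arguments: {"type":"object","properties":{"targets":{"type":"array","items":{"type":"object","properties":{"dx":{"type":"number"},"dy":{"type":"number"},"dz":{"type":"number"},"rx":{"type":"number"},"ry":{"type":"number"},"rz":{"type":"number"},"gripper":{"type":"number"}}}},"force":{"type":"number"}},"required":["targets"]}

```bash
mkdir -p pics; cat > h.py <<'E'
from station import arm
import numpy as np, cv2
def grab(n):
    f=arm.grab_frame(n); np.savez(f'{n}.npz',**f); return f
def load(n): return np.load(f'{n}.npz')
def px(f,u,v,z=None):
    # pixel -> world; z: plane height, else depth
    V=np.linalg.inv(f['view']); r=np.array([(u-f['cx'])/f['fx'],(v-f['cy'])/f['fy'],1])
    if z is None: d=float(np.median(f['z_map'][v-1:v+2,u-1:u+2]))
    else: d=(z-V[2,3])/(V[:3,:3]@r)[2]
    return (V@np.append(r*d,1))[:3]
def cloud(f):
    V=np.linalg.inv(f['view']); v,u=np.mgrid[:400,:640]; d=f['z_map']
    P=np.stack([(u-f['cx'])/f['fx']*d,(v-f['cy'])/f['fy']*d,d],-1)
    return P@V[:3,:3].T+V[:3,3]
def save(img,name): cv2.imwrite(f'pics/{name}.png',np.ascontiguousarray(img[...,::-1]))
E
python3 - <<'E'
from h import *
a=grab('scene');b=grab('side')
save(a['frame'],'scene0');save(b['frame'],'side0')
print(arm.get_state())
for f in(a,b): print(np.linalg.inv(f['view'])[:3,3])
E
```

```text
{'t': 0.1, 'q': array([ 1.48509290e+00,  3.59334823e-01,  1.11140939e-02, -2.92532991e-04,
       -1.22414014e+00, -2.88142897e-01]), 'qd': array([-0.00212269, -0.00336967,  0.00220189,  0.00111864, -0.00034756,
       -0.00128394]), 'joint_efforts': array([-1.64552006e-03, -5.84163523e+01,  2.93745250e+01,  7.01547146e+00,
        1.01038290e-02, -4.75894490e-05]), 'eef_pos': array([0.24635953, 0.62796959, 0.24769077]), 'ee_rot': array([ 3.14001446e+00, -1.80963250e-04, -3.73945788e-01]), 'force': array([ 0.34872609, -0.85043845, -0.81959611]), 'moment': array([ 0.01251008, -0.05011474,  0.03133973]), 'gripper_force': 0.0, 'width': 0.08787148858418949}
[-0.07077448 -0.98157382  0.83949708]
[ 0.49362011 -1.20713641  0.78917739]
```

View pics/scene0.png

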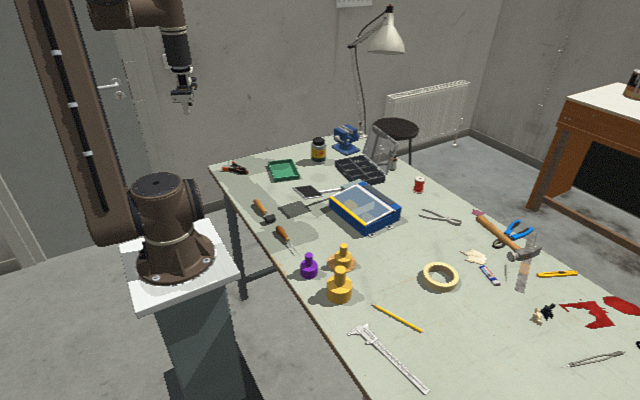

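View pics/side0.png

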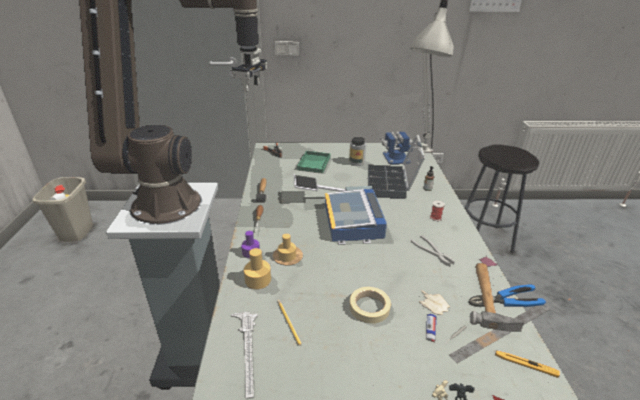

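Scene picture: candidates for the weight are purple (309,266), large brass (340,287) and smaller brass (343,258), which stands on a cork disc. I choose the smaller brass. The dispenser is at (365,207), the pedal plate at about (308,192), the tray at (283,170). Next is one close crop, plus measurements.

```bash
python3 - <<'E'
from h import *
a=load('scene');b=load('side')
c1=cv2.resize(a['frame'][150:310,255:415],(600,600),interpolation=cv2.INTER_CUBIC)
save(c1,'crop1')
c2=cv2.resize(b['frame'][140:300,230:420],(712,600),interpolation=cv2.INTER_CUBIC)
save(c2,'crop2')
for n,f,pts in(('scene',a,[(343,247),(343,258),(283,171),(309,256),(340,268)]),('side',b,[(286,238),(287,255),(313,163),(256,254)])):
    for p in pts: print(n,p,px(f,*p).round(3))
# tray by colour
for f in(a,b):
    P=cloud(f); h=cv2.cvtColor(f['frame'],cv2.COLOR_RGB2HSV)
    m=(h[...,0]>60)&(h[...,0]<90)&(h[...,1]>110)&(P[...,2]>-.01)&(P[...,2]<.05)&(f['z_map']>0)
    r=cv2.minAreaRect(P[m][:,:2].astype(np.float32)*1000); print('tray',m.sum(),r)
    m=(h[...,0]>105)&(h[...,0]<125)&(h[...,1]>120)&(P[...,2]>.005)&(P[...,2]<.075)&(P[...,0]<.9)&(P[...,1]<.45)&(f['z_map']>0)
    Q=P[m]; print('disp',m.sum(),cv2.minAreaRect(Q[:,:2].astype(np.float32)*1000),np.percentile(Q,[1,99],axis=0))
E
```

```text
scene (343, 247) [ 0.433 -0.294  0.079]
scene (343, 258) [ 0.432 -0.3    0.039]
scene (283, 171) [0.528 0.313 0.004]
scene (309, 256) [ 0.326 -0.276  0.077]
scene (340, 268) [ 0.363 -0.383  0.103]
side (286, 238) [ 0.437 -0.299  0.078]
side (287, 255) [ 0.44  -0.315  0.028]
side (313, 163) [0.525 0.309 0.002]
side (256, 254) [ 0.364 -0.396  0.101]
tray 406 ((769.8896484375, -241.79296875), (258.64862060546875, 1379.44775390625), 19.28815460205078)
disp 819 ((660.1193237304688, -7.13677978515625), (932.1171875, 1175.306396484375), 50.386383056640625) [[ 0.56357326 -0.57607063  0.00566304]
 [ 0.89592669  0.39477902  0.06477364]]
tray 0 ((0.0, 0.0), (0.0, 0.0), 0.0)
disp 75 ((687.3079223632812, -302.5471496582031), (150.67343139648438, 579.9735107421875), 7.3986077308654785) [[ 0.60183333 -0.58072067  0.00979529]
 [ 0.79898703 -0.00685447  0.0630658 ]]
```

View pics/crop1.png

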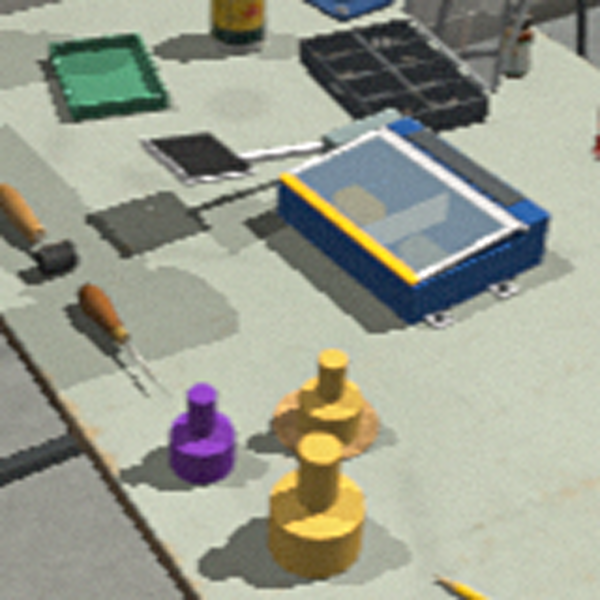

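View pics/crop2.png

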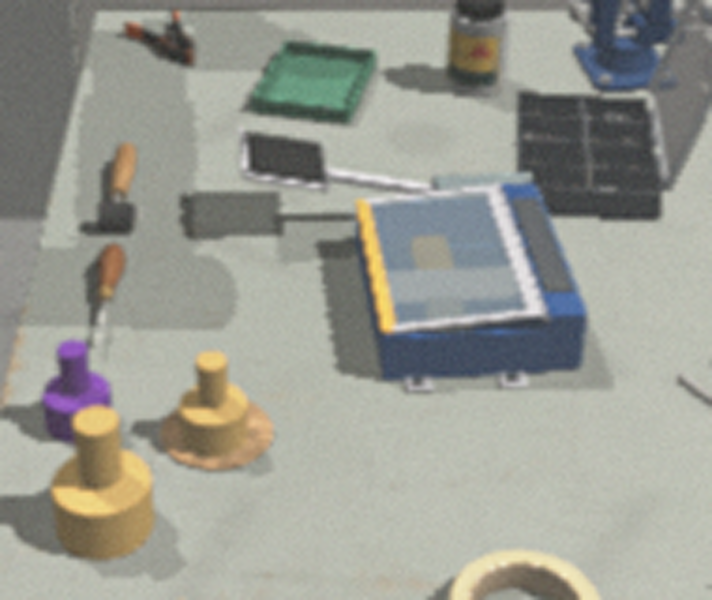

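Crop 1 shows the smaller brass weight on the cork pad, with its knob top at (333,357); the larger brass and the purple weight have none. The black pad with its steel frame is at (197,157), with its shadow at (150,220). The tray's corners, the yellow edge ends (285,180) and (415,280), and both blocks under the flap are visible.

```bash
python3 - <<'E'
from h import *
a=load('scene');b=load('side')
A=lambda u,v,z:px(a,255+u*160/600-.37,150+v*160/600-.37,z).round(4)
B=lambda u,v,z:px(b,230+u*190/712-.37,140+v*160/600-.37,z).round(4)
print('knob',A(333,357,.08),B(212,360,.08))
print('yellowL',A(283,178,.06),B(364,204,.06));print('yellowR',A(415,281,.06),B(388,330,.06))
print('hingeR',A(525,228,.06),B(547,315,.06))
for z in(.073,): print('pad',A(197,157,z),B(285,160,z))
for f in (a,b):
    P=cloud(f);m=(abs(P[...,0]-.53)<.12)&(abs(P[...,1]-.13)<.12)&(P[...,2]>.05)&(P[...,2]<.09)
    g=f['frame'].max(-1)<75; Q=P[m&g]; print('dark',len(Q),np.median(Q,0).round(3),cv2.minAreaRect(Q[:,:2].astype(np.float32)*1000))
print('tray corners A',[A(u,v,.02) for u,v in((50,43),(133,36),(168,100),(72,112))])
print('tray corners B',[B(u,v,.02) for u,v in((285,42),(377,48),(345,113),(250,106))])
print('corkA',A(326,420,.004),B(218,433,.004), 'blue FR',A(413,322,0.0),B(385,375,0.0))
E
```

```text
knob [ 0.4389 -0.288   0.08  ] [ 0.4378 -0.2913  0.08  ]
yellowL [ 0.5555 -0.0266  0.06  ] [ 0.5664 -0.0336  0.06  ]
yellowR [ 0.5719 -0.2218  0.06  ] [ 0.5771 -0.227   0.06  ]
hingeR [ 0.7096 -0.2085  0.06  ] [ 0.7095 -0.2073  0.06  ]
pad [0.4907 0.0299 0.073 ] [0.494  0.0244 0.073 ]
dark 122 [0.495 0.039 0.074] ((546.7545776367188, 40.695960998535156), (174.65631103515625, 57.74965286254883), 0.5588692426681519)
dark 93 [0.492 0.038 0.072] ((494.7423400878906, 37.63759994506836), (63.23801803588867, 55.46369934082031), 0.9918225407600403)
tray corners A [array([0.4968, 0.3987, 0.02  ]), array([0.5906, 0.3667, 0.02  ]), array([0.5574, 0.2161, 0.02  ]), array([0.4536, 0.2449, 0.02  ])]
tray corners B [array([0.4944, 0.389 , 0.02  ]), array([0.6011, 0.3735, 0.02  ]), array([0.5584, 0.2155, 0.02  ]), array([0.4564, 0.2312, 0.02  ])]
corkA [ 0.4408 -0.2819  0.004 ] [ 0.4403 -0.2875  0.004 ] blue FR [ 0.5836 -0.2115  0.    ] [ 0.5777 -0.2097  0.    ]
```

```bash
cat > to.py <<'E'
import sys; from h import *
from scipy.spatial.transform import Rotation as R
s=arm.get_state(); Rt=R.from_euler('xyz',s['ee_rot'])
print('t',round(s['t'],2),s['eef_pos'].round(4),s['ee_rot'].round(3),'F',s['force'].round(1),'w',round(s['width'],4),'q',s['q'].round(2))
v=list(map(float,sys.argv[1:]))
for i in range(0,len(v),4):
    x,y,z,w=v[i:i+4]
    print((Rt.inv().apply(np.array([x,y,z])-s['eef_pos'])*1000).round(1),(Rt.inv()*R.from_euler('xyz',[np.pi,0,w])).as_rotvec().round(3))
E
python3 to.py .38 .45 .25 -.9  .5 .17 .25 -1.35
```

```text
t 0.1 [0.2464 0.628  0.2477] [ 3.14  -0.    -0.374] F [ 0.3 -0.9 -0.8] w 0.0879 q [ 1.49  0.36  0.01 -0.   -1.22 -0.29]
[189.4 116.9  -2.1] [ 0.001 -0.001  0.526]
[403.4 333.7  -1.7] [ 0.001 -0.001  0.976]
```

>>> {"fn": "jog_arm", "kwargs": {
  "targets": [
    {"dx": 403, "dy": 334, "dz": -2, "rz": 0.98},
    {"dx": 403, "dy": 334, "dz": -2, "rz": 0.98},
    {"dx": 403, "dy": 334, "dz": -2, "rz": 0.98},
    {"dx": 403, "dy": 334, "dz": -2, "rz": 0.98},
    {"dx": 403, "dy": 334, "dz": -2, "rz": 0.98},
    {"dx": 403, "dy": 334, "dz": -2, "rz": 0.98},
    {"dx": 403, "dy": 334, "dz": -2, "rz": 0.98},
    {"dx": 403, "dy": 334, "dz": -2, "rz": 0.98}
  ]
}}

```text
invalid input at $.targets[0]: expected keys dx, dy, dz, rx, ry, rz, gripper
```

```bash
python3 to.py .5 .03 .25 -1.6 .4385 -.29 .22 -2.23
```

```text
t 0.1 [0.2464 0.628  0.2477] [ 3.14  -0.    -0.374] F [ 0.3 -0.9 -0.8] w 0.0879 q [ 1.49  0.36  0.01 -0.   -1.22 -0.29]
[454.5 464.   -1.5] [ 1.000e-03 -1.000e-03  1.226e+00]
[514.2 784.3  29. ] [ 1.000e-03 -2.000e-03  1.856e+00]
```

>>> {"fn": "jog_arm", "kwargs": {
  "targets": [
    {"dx": 403, "dy": 334, "dz": -2, "rx": 0, "ry": 0, "rz": 0.98, "gripper": 0},
    {"dx": 403, "dy": 334, "dz": -2, "rx": 0, "ry": 0, "rz": 0.98, "gripper": 0},
    {"dx": 403, "dy": 334, "dz": -2, "rx": 0, "ry": 0, "rz": 0.98, "gripper": 0},
    {"dx": 403, "dy": 334, "dz": -2, "rx": 0, "ry": 0, "rz": 0.98, "gripper": 0},
    {"dx": 403, "dy": 334, "dz": -2, "rx": 0, "ry": 0, "rz": 0.98, "gripper": 0},
    {"dx": 403, "dy": 334, "dz": -2, "rx": 0, "ry": 0, "rz": 0.98, "gripper": 0},
    {"dx": 403, "dy": 334, "dz": -2, "rx": 0, "ry": 0, "rz": 0.98, "gripper": 0},
    {"dx": 403, "dy": 334, "dz": -2, "rx": 0, "ry": 0, "rz": 0.98, "gripper": 0}
  ]
}}

```text
t: 0.77
eef_pos: [0.4081, 0.3346, 0.2498]
ee_rot: [3.141, -0.0, -1.36]
force: [0.7, 0.3, 0.0]
width: 0.0875
gripper_force: 0.0
```

```bash
python3 to.py .5 .0 .25 -1.7 .4385 -.29 .22 -2.23
```

```text
t 0.77 [0.4081 0.3346 0.2498] [ 3.141 -0.    -1.36 ] F [0.7 0.3 0. ] w 0.0875 q [ 1.06  0.12 -0.31 -0.   -1.15 -0.85]
[ 3.464e+02 -1.980e+01 -2.000e-01] [ 0.   -0.    0.34]
[617.1 101.   29.8] [ 0.   -0.    0.87]
```

>>> {"fn": "jog_arm", "kwargs": {
  "targets": [
    {"dx": 346, "dy": -20, "dz": 0, "rx": 0, "ry": 0, "rz": 0.34, "gripper": 0},
    {"dx": 346, "dy": -20, "dz": 0, "rx": 0, "ry": 0, "rz": 0.34, "gripper": 0},
    {"dx": 346, "dy": -20, "dz": 0, "rx": 0, "ry": 0, "rz": 0.34, "gripper": 0},
    {"dx": 346, "dy": -20, "dz": 0, "rx": 0, "ry": 0, "rz": 0.34, "gripper": 0},
    {"dx": 346, "dy": -20, "dz": 0, "rx": 0, "ry": 0, "rz": 0.34, "gripper": 0},
    {"dx": 346, "dy": -20, "dz": 0, "rx": 0, "ry": 0, "rz": 0.34, "gripper": 0},
    {"dx": 346, "dy": -20, "dz": 0, "rx": 0, "ry": 0, "rz": 0.34, "gripper": 0},
    {"dx": 617, "dy": 101, "dz": 0, "rx": 0, "ry": 0, "rz": 0.87, "gripper": 0}
  ]
}}

```text
t: 1.43
eef_pos: [0.4829, 0.0128, 0.2496]
ee_rot: [-3.141, -0.0, -1.816]
force: [1.8, -1.0, 0.9]
width: 0.0877
gripper_force: 0.0
```

```bash
python3 to.py .4385 -.29 .2 -2.23
```

```text
t 1.43 [0.4829 0.0128 0.2496] [-3.141 -0.    -1.816] F [ 1.8 -1.   0.9] w 0.0877 q [ 0.44  0.04 -0.4   0.   -1.14 -0.68]
[304.5 -30.4  49.7] [-0.    -0.     0.414]
```

>>> {"fn": "jog_arm", "kwargs": {
  "targets": [
    {"dx": 304, "dy": -30, "dz": 10, "rx": 0, "ry": 0, "rz": 0.41, "gripper": 0},
    {"dx": 304, "dy": -30, "dz": 20, "rx": 0, "ry": 0, "rz": 0.41, "gripper": 0},
    {"dx": 304, "dy": -30, "dz": 30, "rx": 0, "ry": 0, "rz": 0.41, "gripper": 0},
    {"dx": 304, "dy": -30, "dz": 40, "rx": 0, "ry": 0, "rz": 0.41, "gripper": 0},
    {"dx": 304, "dy": -30, "dz": 50, "rx": 0, "ry": 0, "rz": 0.41, "gripper": 0},
    {"dx": 304, "dy": -30, "dz": 50, "rx": 0, "ry": 0, "rz": 0.41, "gripper": 0},
    {"dx": 304, "dy": -30, "dz": 50, "rx": 0, "ry": 0, "rz": 0.41, "gripper": 0},
    {"dx": 304, "dy": -30, "dz": 50, "rx": 0, "ry": 0, "rz": 0.41, "gripper": 0}
  ]
}}

```text
t: 2.1
eef_pos: [0.4341, -0.2906, 0.1982]
ee_rot: [3.14, -0.001, -2.231]
force: [0.3, 0.7, 0.5]
width: 0.0876
gripper_force: 0.0
```

```bash
python3 to.py .4385 -.29 .06 -2.23; python3 - <<'E'
from h import *
f=grab('wrist'); save(f['frame'],'w1'); V=f['view']
p=V@np.array([.4385,-.29,.08,1]); print(p, f['fx']*p[0]/p[2]+f['cx'],f['fy']*p[1]/p[2]+f['cy'])
P=cloud(f); m=(abs(P[...,2]-.08)<.006)&(np.hypot(P[...,0]-.4385,P[...,1]+.29)<.04); Q=P[m]; print(len(Q),cv2.minEnclosingCircle(Q[:,:2].astype(np.float32)*1000),Q[:,2].mean())
E
```

```text
t 2.1 [ 0.4341 -0.2906  0.1982] [ 3.140e+00 -1.000e-03 -2.231e+00] F [0.3 0.7 0.5] w 0.0876 q [-0.21  0.15 -0.39  0.   -1.03 -0.45]
[ -3.3  -3.3 138.2] [ 0.002 -0.001 -0.001]
[-0.00369504  0.00452904  0.26516546  1.        ] 316.8325982598483 202.9802307521119
738 ((437.9176025390625, -288.5453796386719), 11.948579788208008) 0.07984585958751227
```

View pics/w1.png

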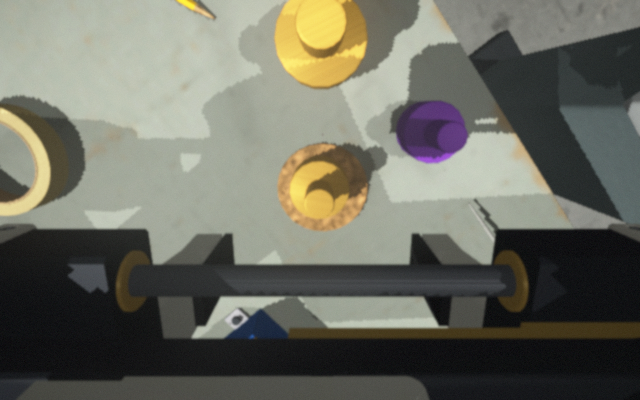

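The wrist picture shows the smaller brass weight at (319,198), concentric with its cork disc (324,187), and the larger one at (320,40). The measured knob radius of 11.95 mm fits.

```bash
python3 to.py .4379 -.2885 .072 -2.23; python3 - <<'E'
from h import *
f=load('wrist')
# cork rim extremes: left, right, top, bottom at z=.004
L,Rr,T,B=[px(f,*p,.004) for p in((278,187),(370,187),(324,143),(324,231))]
print('cork',(L+Rr)/2,(T+B)/2,np.linalg.norm(L-Rr),np.linalg.norm(T-B))
E
```

```text
t 2.15 [ 0.4339 -0.2915  0.1976] [ 3.138e+00 -2.000e-03 -2.232e+00] F [ 1.  -2.3  0.2] w 0.0873 q [-0.22  0.15 -0.39  0.   -1.03 -0.45]
[ -5.1  -1.7 125.5] [ 0.003 -0.002 -0.002]
cork [ 0.43722239 -0.28157833  0.004     ] [ 0.4381845  -0.28034977  0.004     ] 0.09083680052683378 0.089502047428793
```

>>> {"fn": "jog_arm", "kwargs": {
  "targets": [
    {"dx": -5, "dy": -2, "dz": 40, "rx": 0, "ry": 0, "rz": 0, "gripper": 0},
    {"dx": -5, "dy": -2, "dz": 80, "rx": 0, "ry": 0, "rz": 0, "gripper": 0},
    {"dx": -5, "dy": -2, "dz": 110, "rx": 0, "ry": 0, "rz": 0, "gripper": 0},
    {"dx": -5, "dy": -2, "dz": 125, "rx": 0, "ry": 0, "rz": 0, "gripper": 0},
    {"dx": -5, "dy": -2, "dz": 125, "rx": 0, "ry": 0, "rz": 0, "gripper": 0},
    {"dx": -5, "dy": -2, "dz": 125, "rx": 0, "ry": 0, "rz": 0, "gripper": 0.9},
    {"dx": -5, "dy": -2, "dz": 125, "rx": 0, "ry": 0, "rz": 0, "gripper": 0.9},
    {"dx": -5, "dy": -2, "dz": 125, "rx": 0, "ry": 0, "rz": 0, "gripper": 0.9}
  ],
  "force": 35
}}

```text
t: 2.82
eef_pos: [0.4417, -0.285, 0.0764]
ee_rot: [-3.139, 0.001, -2.228]
force: [0.5, -0.6, 0.3]
width: 0.073
gripper_force: 0.0
```

>>> {"fn": "jog_arm", "kwargs": {
  "targets": [
    {"dx": 0, "dy": 0, "dz": 0, "rx": 0, "ry": 0, "rz": 0, "gripper": 0.9},
    {"dx": 0, "dy": 0, "dz": 0, "rx": 0, "ry": 0, "rz": 0, "gripper": 0.9},
    {"dx": 0, "dy": 0, "dz": 0, "rx": 0, "ry": 0, "rz": 0, "gripper": 0.9},
    {"dx": 0, "dy": 0, "dz": 0, "rx": 0, "ry": 0, "rz": 0, "gripper": 0.9},
    {"dx": 0, "dy": 0, "dz": -15, "rx": 0, "ry": 0, "rz": 0, "gripper": 0.9},
    {"dx": 0, "dy": 0, "dz": -40, "rx": 0, "ry": 0, "rz": 0, "gripper": 0.9},
    {"dx": 0, "dy": 0, "dz": -80, "rx": 0, "ry": 0, "rz": 0, "gripper": 0.9},
    {"dx": 0, "dy": 0, "dz": -110, "rx": 0, "ry": 0, "rz": 0, "gripper": 0.9}
  ]
}}

```text
t: 3.48
eef_pos: [0.4405, -0.2849, 0.1871]
ee_rot: [-3.141, -0.0, -2.228]
force: [1.1, -0.6, 0.6]
width: 0.0199
gripper_force: 0.0
```

```bash
python3 to.py .49 .03 .22 -1.66
```

```text
t 3.48 [ 0.4405 -0.2849  0.1871] [-3.141 -0.    -2.228] F [ 1.1 -0.6  0.6] w 0.0199 q [-0.2   0.16 -0.41  0.   -1.   -0.46]
[-279.4  153.3  -33.1] [-0.    -0.001 -0.568]
```

The fingers were slower than planned and lifted before closing. I'll reopen, check the weight and redo it.

>>> {"fn": "jog_arm", "kwargs": {
  "targets": [
    {"dx": 0, "dy": 0, "dz": 0, "rx": 0, "ry": 0, "rz": 0, "gripper": 0.3},
    {"dx": 0, "dy": 0, "dz": 0, "rx": 0, "ry": 0, "rz": 0, "gripper": 0.3},
    {"dx": 0, "dy": 0, "dz": 0, "rx": 0, "ry": 0, "rz": 0, "gripper": 0.3},
    {"dx": 0, "dy": 0, "dz": 0, "rx": 0, "ry": 0, "rz": 0, "gripper": 0.3},
    {"dx": 0, "dy": 0, "dz": 0, "rx": 0, "ry": 0, "rz": 0, "gripper": 0.3},
    {"dx": 0, "dy": 0, "dz": 0, "rx": 0, "ry": 0, "rz": 0, "gripper": 0.3},
    {"dx": 0, "dy": 0, "dz": 0, "rx": 0, "ry": 0, "rz": 0, "gripper": 0.3},
    {"dx": 0, "dy": 0, "dz": 0, "rx": 0, "ry": 0, "rz": 0, "gripper": 0.3}
  ]
}}

```text
t: 4.15
eef_pos: [0.4404, -0.2847, 0.1844]
ee_rot: [3.141, -0.0, -2.229]
force: [0.7, -0.7, 0.1]
width: 0.0603
gripper_force: 0.0
```

```bash
python3 - <<'E'
from h import *
f=grab('wrist'); P=cloud(f); m=(abs(P[...,2]-.08)<.006)&(np.hypot(P[...,0]-.4385,P[...,1]+.29)<.04); Q=P[m]; print(len(Q),cv2.minEnclosingCircle(Q[:,:2].astype(np.float32)*1000),Q[:,2].mean())
E
python3 to.py .4379 -.2885 .072 -2.23;
```

```text
839 ((437.8036804199219, -288.63970947265625), 11.933924674987793) 0.07985903900025643
t 4.2 [ 0.4405 -0.2847  0.1844] [ 3.141 -0.    -2.229] F [-0.  -0.8  0.5] w 0.0608 q [-0.2   0.17 -0.41 -0.   -1.   -0.46]
[  4.5  -0.4 112.5] [ 0.001 -0.     0.001]
```

Weight untouched. Descend and close fully.

>>> {"fn": "jog_arm", "kwargs": {
  "targets": [
    {"dx": 4, "dy": 0, "dz": 40, "rx": 0, "ry": 0, "rz": 0, "gripper": 0.3},
    {"dx": 4, "dy": 0, "dz": 80, "rx": 0, "ry": 0, "rz": 0, "gripper": 0.3},
    {"dx": 4, "dy": 0, "dz": 105, "rx": 0, "ry": 0, "rz": 0, "gripper": 0.3},
    {"dx": 4, "dy": 0, "dz": 112, "rx": 0, "ry": 0, "rz": 0, "gripper": 0.3},
    {"dx": 4, "dy": 0, "dz": 112, "rx": 0, "ry": 0, "rz": 0, "gripper": 0.3},
    {"dx": 4, "dy": 0, "dz": 112, "rx": 0, "ry": 0, "rz": 0, "gripper": 0.9},
    {"dx": 4, "dy": 0, "dz": 112, "rx": 0, "ry": 0, "rz": 0, "gripper": 0.9},
    {"dx": 4, "dy": 0, "dz": 112, "rx": 0, "ry": 0, "rz": 0, "gripper": 0.9}
  ],
  "force": 35
}}

```text
t: 4.87
eef_pos: [0.4394, -0.2882, 0.0747]
ee_rot: [-3.139, 0.001, -2.228]
force: [0.1, 1.3, 0.7]
width: 0.0461
gripper_force: 0.0
```

>>> {"fn": "jog_arm", "kwargs": {
  "targets": [
    {"dx": 0, "dy": 0, "dz": 0, "rx": 0, "ry": 0, "rz": 0, "gripper": 0.9},
    {"dx": 0, "dy": 0, "dz": 0, "rx": 0, "ry": 0, "rz": 0, "gripper": 0.9},
    {"dx": 0, "dy": 0, "dz": 0, "rx": 0, "ry": 0, "rz": 0, "gripper": 0.9},
    {"dx": 0, "dy": 0, "dz": 0, "rx": 0, "ry": 0, "rz": 0, "gripper": 0.9},
    {"dx": 0, "dy": 0, "dz": 0, "rx": 0, "ry": 0, "rz": 0, "gripper": 0.9},
    {"dx": 0, "dy": 0, "dz": 0, "rx": 0, "ry": 0, "rz": 0, "gripper": 0.9},
    {"dx": 0, "dy": 0, "dz": 0, "rx": 0, "ry": 0, "rz": 0, "gripper": 0.9},
    {"dx": 0, "dy": 0, "dz": 0, "rx": 0, "ry": 0, "rz": 0, "gripper": 0.9}
  ]
}}

```text
t: 5.53
eef_pos: [0.4386, -0.2881, 0.0734]
ee_rot: [-3.141, 0.0, -2.228]
force: [-0.4, 0.1, 6.0]
width: 0.0232
gripper_force: 35.0
```

```bash
python3 to.py .49 .03 .22 -1.66
```

```text
t 5.53 [ 0.4386 -0.2881  0.0734] [-3.141  0.    -2.228] F [-0.4  0.1  6. ] w 0.0232 q [-0.21  0.3  -0.54  0.   -0.73 -0.45]
[-283.2  153.7 -146.7] [-0.001 -0.    -0.568]
```

>>> {"fn": "jog_arm", "kwargs": {
  "targets": [
    {"dx": 0, "dy": 0, "dz": -40, "rx": 0, "ry": 0, "rz": 0, "gripper": 0.9},
    {"dx": 0, "dy": 0, "dz": -80, "rx": 0, "ry": 0, "rz": 0, "gripper": 0.9},
    {"dx": 0, "dy": 0, "dz": -120, "rx": 0, "ry": 0, "rz": 0, "gripper": 0.9},
    {"dx": 0, "dy": 0, "dz": -150, "rx": 0, "ry": 0, "rz": 0, "gripper": 0.9},
    {"dx": -20, "dy": 11, "dz": -165, "rx": 0, "ry": 0, "rz": -0.1, "gripper": 0.9},
    {"dx": -50, "dy": 28, "dz": -170, "rx": 0, "ry": 0, "rz": -0.2, "gripper": 0.9},
    {"dx": -80, "dy": 45, "dz": -170, "rx": 0, "ry": 0, "rz": -0.3, "gripper": 0.9},
    {"dx": -112, "dy": 62, "dz": -170, "rx": 0, "ry": 0, "rz": -0.4, "gripper": 0.9}
  ]
}}

```text
t: 6.2
eef_pos: [0.4562, -0.16, 0.242]
ee_rot: [3.14, 0.001, -1.826]
force: [1.3, 0.3, -7.1]
width: 0.0234
gripper_force: 35.0
```

```bash
python3 to.py .49 .14 .25 -1.5
```

```text
t 6.2 [ 0.4562 -0.16    0.242 ] [ 3.140e+00  1.000e-03 -1.826e+00] F [ 1.3  0.3 -7.1] w 0.0234 q [ 0.07  0.05 -0.4  -0.   -1.12 -0.32]
[-298.9   43.    -7.7] [ 0.002  0.001 -0.326]
```

>>> {"fn": "jog_arm", "kwargs": {
  "targets": [
    {"dx": -40, "dy": 6, "dz": -4, "rx": 0, "ry": 0, "rz": -0.05, "gripper": 0.9},
    {"dx": -80, "dy": 12, "dz": -8, "rx": 0, "ry": 0, "rz": -0.1, "gripper": 0.9},
    {"dx": -120, "dy": 18, "dz": -8, "rx": 0, "ry": 0, "rz": -0.15, "gripper": 0.9},
    {"dx": -160, "dy": 24, "dz": -8, "rx": 0, "ry": 0, "rz": -0.2, "gripper": 0.9},
    {"dx": -200, "dy": 30, "dz": -8, "rx": 0, "ry": 0, "rz": -0.25, "gripper": 0.9},
    {"dx": -240, "dy": 36, "dz": -8, "rx": 0, "ry": 0, "rz": -0.3, "gripper": 0.9},
    {"dx": -275, "dy": 40, "dz": -8, "rx": 0, "ry": 0, "rz": -0.326, "gripper": 0.9},
    {"dx": -299, "dy": 43, "dz": -8, "rx": 0, "ry": 0, "rz": -0.326, "gripper": 0.9}
  ]
}}

```text
t: 6.87
eef_pos: [0.4913, 0.1415, 0.2494]
ee_rot: [3.139, -0.0, -1.5]
force: [0.5, -0.1, -5.8]
width: 0.0234
gripper_force: 35.0
```

```bash
python3 - <<'E'
from h import *
f=grab('wrist'); save(f['frame'],'w2')
P=cloud(f); m=(abs(P[...,0]-.49)<.08)&(abs(P[...,1]-.03)<.08)&(P[...,2]>.055)&(P[...,2]<.1)&(f['z_map']>0)
Q=P[m]; print(len(Q),np.median(Q,0),cv2.minAreaRect(Q[:,:2].astype(np.float32)*1000)); v,u=np.nonzero(m); print(u.min(),u.max(),v.min(),v.max())
E
python3 to.py .49 .03 .15 -1.5
```

```text
10382 [0.49301193 0.03330241 0.07361662] ((507.1109924316406, 35.81834030151367), (110.16773223876953, 84.1699447631836), 4.258858680725098)
250 379 1 110
t 6.92 [0.4924 0.1443 0.2492] [ 3.14e+00  1.00e-03 -1.50e+00] F [ 3.3  1.5 -5. ] w 0.0232 q [ 0.67  0.09 -0.34 -0.   -1.14 -0.6 ]
[113.9  10.3  99.1] [ 0.001  0.001 -0.   ]
```

View pics/w2.png

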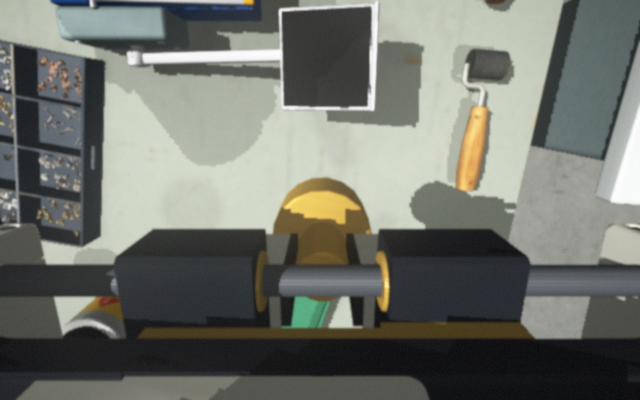

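Pad plate corners lie at (281,9), (379,3), (374,110) and (283,108); centre about (329,57).

```bash
python3 - <<'E'
from h import *
f=load('wrist')
C=np.array([px(f,*p) for p in((284,13),(375,8),(371,106),(286,104))]);print(C.round(4),C.mean(0),np.linalg.norm(C-np.roll(C,1,0),axis=1)); print(px(f,329,57))
e=C[0]+C[3]-C[1]-C[2]; print(np.arctan2(e[1],e[0]))
print(px(f,140,59))
E
```

```text
[[ 0.5323  0.0007  0.0659]
 [ 0.4587 -0.0043  0.0835]
 [ 0.4537  0.0705  0.0838]
 [ 0.5274  0.0742  0.0655]] [0.49300472 0.03526472 0.07469218] [0.07371177 0.07579724 0.07489291 0.07602136]
[0.49204833 0.03324402 0.07405899]
0.05863627414370689
[0.67306897 0.04283722 0.02987002]
```

```bash
python3 to.py .487 .034 .17 -1.51
```

```text
t 6.92 [0.4924 0.1443 0.2492] [ 3.14e+00  1.00e-03 -1.50e+00] F [ 3.3  1.5 -5. ] w 0.0232 q [ 0.67  0.09 -0.34 -0.   -1.14 -0.6 ]
[109.7  13.   79.1] [0.001 0.001 0.01 ]
```

>>> {"fn": "jog_arm", "kwargs": {
  "targets": [
    {"dx": 35, "dy": 4, "dz": 10, "rx": 0, "ry": 0, "rz": 0, "gripper": 0.9},
    {"dx": 65, "dy": 8, "dz": 30, "rx": 0, "ry": 0, "rz": 0, "gripper": 0.9},
    {"dx": 90, "dy": 12, "dz": 55, "rx": 0, "ry": 0, "rz": 0, "gripper": 0.9},
    {"dx": 108, "dy": 12, "dz": 75, "rx": 0, "ry": 0, "rz": 0, "gripper": 0.9},
    {"dx": 108, "dy": 12, "dz": 79, "rx": 0, "ry": 0, "rz": 0, "gripper": 0.9},
    {"dx": 108, "dy": 12, "dz": 79, "rx": 0, "ry": 0, "rz": 0, "gripper": 0.9},
    {"dx": 108, "dy": 12, "dz": 79, "rx": 0, "ry": 0, "rz": 0, "gripper": 0.9},
    {"dx": 108, "dy": 12, "dz": 79, "rx": 0, "ry": 0, "rz": 0, "gripper": 0.9}
  ]
}}

```text
t: 7.58
eef_pos: [0.4881, 0.0307, 0.1723]
ee_rot: [-3.141, 0.0, -1.502]
force: [0.5, -0.4, -5.2]
width: 0.0233
gripper_force: 35.0
```

```bash
python3 to.py .487 .034 .103 -1.51
```

```text
t 7.58 [0.4881 0.0307 0.1723] [-3.141  0.    -1.502] F [ 0.5 -0.4 -5.2] w 0.0233 q [ 0.47  0.12 -0.5  -0.   -0.95 -0.4 ]
[-3.3  0.9 69.3] [-0.001  0.     0.008]
```

>>> {"fn": "jog_arm", "kwargs": {
  "targets": [
    {"dx": -3, "dy": 1, "dz": 10, "rx": 0, "ry": 0, "rz": 0, "gripper": 0.9},
    {"dx": -3, "dy": 1, "dz": 20, "rx": 0, "ry": 0, "rz": 0, "gripper": 0.9},
    {"dx": -3, "dy": 1, "dz": 30, "rx": 0, "ry": 0, "rz": 0, "gripper": 0.9},
    {"dx": -3, "dy": 1, "dz": 39, "rx": 0, "ry": 0, "rz": 0, "gripper": 0.9},
    {"dx": -3, "dy": 1, "dz": 47, "rx": 0, "ry": 0, "rz": 0, "gripper": 0.9},
    {"dx": -3, "dy": 1, "dz": 55, "rx": 0, "ry": 0, "rz": 0, "gripper": 0.9},
    {"dx": -3, "dy": 1, "dz": 62, "rx": 0, "ry": 0, "rz": 0, "gripper": 0.9},
    {"dx": -3, "dy": 1, "dz": 67, "rx": 0, "ry": 0, "rz": 0, "gripper": 0.9}
  ]
}}

```text
t: 8.25
eef_pos: [0.4861, 0.0329, 0.1037]
ee_rot: [3.141, -0.0, -1.503]
force: [-0.7, -0.1, -4.7]
width: 0.0232
gripper_force: 35.0
```

```bash
python3 to.py .487 .034 .102 -1.51;  python3 - <<'E'
from h import *
f=grab('scene'); save(cv2.resize(f['frame'][110:250,260:440],(771,600),interpolation=cv2.INTER_CUBIC),'s2')
E
```

```text
t 8.25 [0.4861 0.0329 0.1037] [ 3.141 -0.    -1.503] F [-0.7 -0.1 -4.7] w 0.0232 q [ 0.47  0.2  -0.58 -0.   -0.78 -0.4 ]
[-1.1 -1.   1.7] [ 0.001 -0.     0.007]
```

View pics/s2.png

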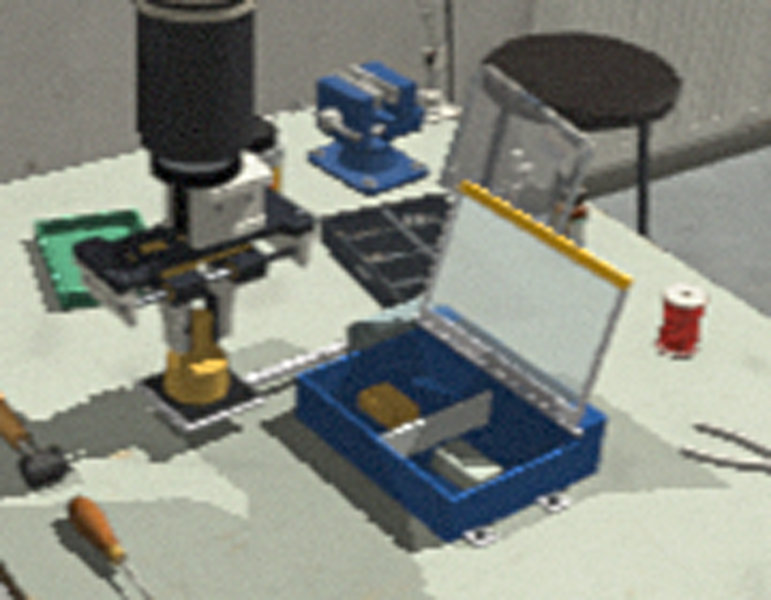

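The flap is open and the weight sits centred on the pad. Wax (amber) is in the left bay at (385,405), the grey block in the right bay at (470,463). Now let go.

>>> {"fn": "jog_arm", "kwargs": {
  "targets": [
    {"dx": 0, "dy": 0, "dz": 2, "rx": 0, "ry": 0, "rz": 0, "gripper": 0.9},
    {"dx": 0, "dy": 0, "dz": 2, "rx": 0, "ry": 0, "rz": 0, "gripper": 0.9},
    {"dx": 0, "dy": 0, "dz": 2, "rx": 0, "ry": 0, "rz": 0, "gripper": 0.4},
    {"dx": 0, "dy": 0, "dz": 2, "rx": 0, "ry": 0, "rz": 0, "gripper": 0.4},
    {"dx": 0, "dy": 0, "dz": 2, "rx": 0, "ry": 0, "rz": 0, "gripper": 0.4},
    {"dx": 0, "dy": 0, "dz": 2, "rx": 0, "ry": 0, "rz": 0, "gripper": 0.4},
    {"dx": 0, "dy": 0, "dz": 2, "rx": 0, "ry": 0, "rz": 0, "gripper": 0.4},
    {"dx": 0, "dy": 0, "dz": 2, "rx": 0, "ry": 0, "rz": 0, "gripper": 0.4}
  ]
}}

```text
t: 8.97
eef_pos: [0.4867, 0.0332, 0.1031]
ee_rot: [-3.141, 0.0, -1.503]
force: [0.6, 0.9, -0.8]
width: 0.0514
gripper_force: 0.0
```

>>> {"fn": "jog_arm", "kwargs": {
  "targets": [
    {"dx": 0, "dy": 0, "dz": 0, "rx": 0, "ry": 0, "rz": 0, "gripper": 0.4},
    {"dx": 0, "dy": 0, "dz": -10, "rx": 0, "ry": 0, "rz": 0, "gripper": 0.4},
    {"dx": 0, "dy": 0, "dz": -20, "rx": 0, "ry": 0, "rz": 0, "gripper": 0.4},
    {"dx": 0, "dy": 0, "dz": -40, "rx": 0, "ry": 0, "rz": 0, "gripper": 0.4},
    {"dx": 0, "dy": 0, "dz": -70, "rx": 0, "ry": 0, "rz": 0, "gripper": 0.4},
    {"dx": 0, "dy": 0, "dz": -100, "rx": 0, "ry": 0, "rz": 0, "gripper": 0.4},
    {"dx": 0, "dy": 0, "dz": -130, "rx": 0, "ry": 0, "rz": 0, "gripper": 0.4},
    {"dx": 0, "dy": 0, "dz": -150, "rx": 0, "ry": 0, "rz": 0, "gripper": 0.4}
  ]
}}

```text
t: 9.63
eef_pos: [0.4871, 0.0331, 0.256]
ee_rot: [-3.138, 0.001, -1.502]
force: [0.9, 0.6, 0.6]
width: 0.0527
gripper_force: 0.0
```

```bash
python3 - <<'E'
from h import *
f=load('scene'); print('grey',px(f,260+470*.2335,110+463*.2333,.028),'wax',px(f,260+388*.2335,110+403*.2333,.026))
f=grab('scene'); P=cloud(f)
m=(P[...,2]>.1)&(P[...,2]<.115)&(np.hypot(P[...,0]-.487,P[...,1]-.034)<.04);Q=P[m];print(len(Q),Q.mean(0))
E
python3 to.py .64 -.17 .25 -1.51
```

```text
grey [ 0.63435834 -0.16825733  0.028     ] wax [ 0.6254543  -0.06152069  0.026     ]
26 [0.48458045 0.03104791 0.10693692]
t 9.68 [0.4887 0.0334 0.2592] [-3.134e+00  1.000e-03 -1.502e+00] F [2.9 0.8 5. ] w 0.0528 q [ 0.47  0.04 -0.37  0.   -1.15 -0.4 ]
[ 213.3 -136.9   10.1] [-0.008  0.001  0.008]
```

The weight stands upright (knob top 0.107, on the pad at 0.031). Before grasping, I check the gripper profile against the trough walls and the open flap, since the body is 193 mm wide along the closing axis.

```bash
python3 - <<'E'
from h import *
from scipy.spatial.transform import Rotation as R
s=arm.get_state(); Rt=R.from_euler('xyz',[np.pi,0,-1.502]); 
for n in('scene','side'):
    f=grab(n); P=cloud(f).reshape(-1,3)
    Q=Rt.inv().apply(P-np.array([.4869,.0331,.2565]))*1000
    Q=Q[(abs(Q[:,0])<60)&(abs(Q[:,1])<130)&(Q[:,2]<30)&(Q[:,2]>-200)]
    for z in range(-120,26,6):
        q=Q[abs(Q[:,2]-z)<3]
        if len(q): print(n,z,len(q),'y',np.sort(q[:,1]).round(0)[[0,-1]],'x',np.percentile(q[:,0],[2,98]).round(0), 'inner',q[q[:,1]<0,1].max().round() if (q[:,1]<0).any() else '', q[q[:,1]>0,1].min().round() if (q[:,1]>0).any() else '')
print(s['width'])
f=load('scene');c=f['frame'][90:190,270:370];save(cv2.resize(c,(600,600),interpolation=cv2.INTER_CUBIC),'grip')
E
```

```text
scene -120 42 y [-49.  16.] x [-20.  25.] inner -1.0 1.0
scene -114 48 y [-51.  17.] x [-20.  29.] inner -2.0 1.0
scene -108 45 y [-50.  16.] x [-19.  30.] inner -4.0 1.0
scene -102 47 y [-50.  17.] x [-21.  29.] inner -2.0 2.0
scene -96 46 y [-46.  17.] x [-20.  30.] inner -1.0 3.0
scene -90 275 y [-100.   96.] x [-33.  40.] inner -1.0 0.0
scene -84 129 y [-98.  97.] x [-29.  41.] inner -0.0 3.0
scene -78 85 y [-95.  96.] x [-29.  42.] inner -0.0 2.0
scene -72 121 y [-96.  95.] x [-31.  40.] inner -0.0 3.0
scene -66 90 y [-89.  91.] x [-17.  43.] inner -2.0 1.0
scene -60 114 y [-88.  88.] x [-31.  41.] inner -2.0 1.0
scene -54 67 y [-89.  88.] x [-28.  41.] inner -30.0 32.0
scene -48 30 y [-89.  87.] x [-29.  40.] inner -32.0 30.0
scene -42 9 y [-42.  56.] x [ 5. 16.] inner -31.0 55.0
scene -36 15 y [-47.  47.] x [-6. 13.] inner -31.0 30.0
scene -30 27 y [-48.  48.] x [-10.  15.] inner -28.0 29.0
scene -24 29 y [-50.  45.] x [-5. 14.] inner -28.0 23.0
scene -18 23 y [-48.  44.] x [-10.  14.] inner -27.0 26.0
scene -12 23 y [-42.  42.] x [-7. 14.] inner -27.0 23.0
scene -6 22 y [-43.
[... 937 characters left out ...]
 86.] x [-31.  41.] inner -30.0 32.0
side -42 4 y [-86.  86.] x [11. 37.] inner -31.0 83.0
side -36 10 y [-47.  47.] x [ 8. 11.] inner -31.0 41.0
side -30 23 y [-47.  47.] x [ 7. 14.] inner -30.0 31.0
side -24 23 y [-46.  47.] x [ 0. 16.] inner -27.0 28.0
side -18 19 y [-47.  44.] x [ 8. 13.] inner -27.0 28.0
side -12 21 y [-44.  45.] x [ 7. 15.] inner -28.0 31.0
side -6 15 y [-44.  42.] x [ 4. 16.] inner -28.0 28.0
side 0 15 y [-41.  41.] x [-1. 13.] inner -28.0 28.0
side 6 20 y [-41.  41.] x [-10.  15.] inner -28.0 28.0
side 12 18 y [-41.  41.] x [ 1. 17.] inner -28.0 29.0
side 18 13 y [-41.  41.] x [-2. 15.] inner -27.0 29.0
side 24 1 y [32. 32.] x [6. 6.] inner  32.0
0.052811591055786374
```

View pics/grip.png

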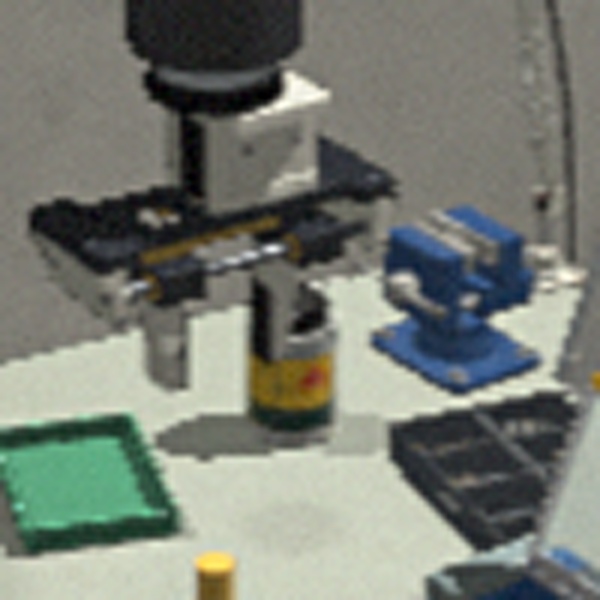

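The fingers are about 14 mm thick over the lowest 34 mm. So gripping across the 55 mm side, with the closing axis along the dispenser's y, fits the 100 mm bay and keeps the wide body clear of the flap. I move above it and look.

```bash
python3 to.py .67 -.16 .257 -3.08
```

```text
t 9.78 [0.4872 0.0334 0.2546] [-3.138e+00  1.000e-03 -1.503e+00] F [-0.7 -0.4 -0.9] w 0.0532 q [ 0.47  0.04 -0.38  0.   -1.15 -0.4 ]
[ 205.4 -169.2   -2.1] [-0.002  0.004  1.577]
```

>>> {"fn": "jog_arm", "kwargs": {
  "targets": [
    {"dx": 26, "dy": -21, "dz": -4, "rx": 0, "ry": 0, "rz": 0.12, "gripper": 0.27},
    {"dx": 52, "dy": -42, "dz": -4, "rx": 0, "ry": 0, "rz": 0.24, "gripper": 0.27},
    {"dx": 78, "dy": -64, "dz": -4, "rx": 0, "ry": 0, "rz": 0.36, "gripper": 0.27},
    {"dx": 104, "dy": -86, "dz": -4, "rx": 0, "ry": 0, "rz": 0.48, "gripper": 0.27},
    {"dx": 130, "dy": -107, "dz": -4, "rx": 0, "ry": 0, "rz": 0.6, "gripper": 0.27},
    {"dx": 156, "dy": -128, "dz": -4, "rx": 0, "ry": 0, "rz": 0.72, "gripper": 0.27},
    {"dx": 180, "dy": -148, "dz": -4, "rx": 0, "ry": 0, "rz": 0.84, "gripper": 0.27},
    {"dx": 205, "dy": -169, "dz": -4, "rx": 0, "ry": 0, "rz": 0.96, "gripper": 0.27}
  ]
}}

```text
t: 10.45
eef_pos: [0.6693, -0.1613, 0.2549]
ee_rot: [3.14, -0.002, -2.469]
force: [-0.9, 0.7, 0.9]
width: 0.0641
gripper_force: 0.0
```

>>> {"fn": "jog_arm", "kwargs": {
  "targets": [
    {"dx": 0, "dy": 0, "dz": 0, "rx": 0, "ry": 0, "rz": 0.12, "gripper": 0.27},
    {"dx": 0, "dy": 0, "dz": 0, "rx": 0, "ry": 0, "rz": 0.24, "gripper": 0.27},
    {"dx": 0, "dy": 0, "dz": 0, "rx": 0, "ry": 0, "rz": 0.36, "gripper": 0.27},
    {"dx": 0, "dy": 0, "dz": 0, "rx": 0, "ry": 0, "rz": 0.48, "gripper": 0.27},
    {"dx": 0, "dy": 0, "dz": 0, "rx": 0, "ry": 0, "rz": 0.6, "gripper": 0.27},
    {"dx": 0, "dy": 0, "dz": 0, "rx": 0, "ry": 0, "rz": 0.62, "gripper": 0.27},
    {"dx": 0, "dy": 0, "dz": 0, "rx": 0, "ry": 0, "rz": 0.62, "gripper": 0.27},
    {"dx": 0, "dy": 0, "dz": 0, "rx": 0, "ry": 0, "rz": 0.62, "gripper": 0.27}
  ]
}}

```text
t: 11.12
eef_pos: [0.6687, -0.1599, 0.2559]
ee_rot: [3.141, -0.001, -3.079]
force: [-0.2, 0.3, -0.0]
width: 0.0642
gripper_force: 0.0
```

```bash
python3 - <<'E'
from h import *
f=grab('wrist'); save(f['frame'],'w3')
P=cloud(f); m=(abs(P[...,0]-.635)<.055)&(abs(P[...,1]+.165)<.045)&(P[...,2]>.018)&(P[...,2]<.033)
n,l,st,ce=cv2.connectedComponentsWithStats(m.astype(np.uint8)); k=1+st[1:,4].argmax(); Q=P[l==k]
print(st[k],Q.mean(0),cv2.minAreaRect(Q[:,:2].astype(np.float32)*1000))
E
python3 to.py .635 -.165 .06 -3.08
```

```text
[ 298  126   53   31 1497] [ 0.63607298 -0.15915226  0.02807045] ((636.7354736328125, -159.06048583984375), (30.306779861450195, 55.01444625854492), 6.741650581359863)
t 11.17 [ 0.6688 -0.1599  0.2562] [ 3.141e+00 -1.000e-03 -3.080e+00] F [-0.   0.7 -0.2] w 0.0642 q [ 0.05  0.38  0.05 -0.   -1.25 -1.56]
[ 33.9  -3.  196.2] [ 0.    -0.001  0.   ]
```

View pics/w3.png

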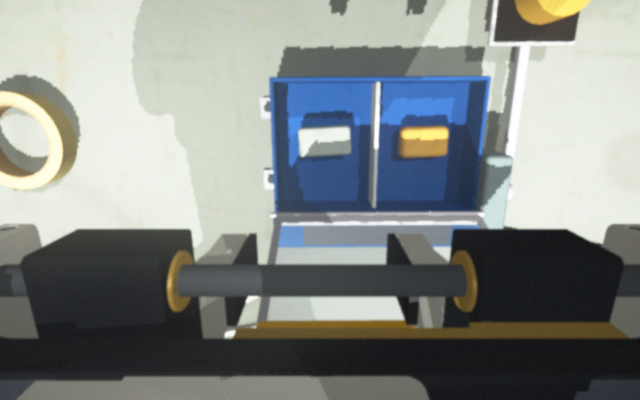

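Wrist picture: the grey block is at (325,142) in the left-of-image bay (dispenser right), the wax at (424,142). The depth fit gives 30.3 x 55.0 mm, matching the description, at (0.637,-0.159), yaw 0.118, centred in its bay.

```bash
python3 to.py .6367 -.1591 .033 -3.024
```

```text
t 11.17 [ 0.6688 -0.1599  0.2562] [ 3.141e+00 -1.000e-03 -3.080e+00] F [-0.   0.7 -0.2] w 0.0642 q [ 0.05  0.38  0.05 -0.   -1.25 -1.56]
[ 31.8   2.8 223.2] [ 0.    -0.001 -0.056]
```

>>> {"fn": "jog_arm", "kwargs": {
  "targets": [
    {"dx": 25, "dy": 2, "dz": 0, "rx": 0, "ry": 0, "rz": -0.05, "gripper": 0.27},
    {"dx": 32, "dy": 3, "dz": 20, "rx": 0, "ry": 0, "rz": -0.056, "gripper": 0.27},
    {"dx": 32, "dy": 3, "dz": 60, "rx": 0, "ry": 0, "rz": -0.056, "gripper": 0.27},
    {"dx": 32, "dy": 3, "dz": 100, "rx": 0, "ry": 0, "rz": -0.056, "gripper": 0.27},
    {"dx": 32, "dy": 3, "dz": 130, "rx": 0, "ry": 0, "rz": -0.056, "gripper": 0.27},
    {"dx": 32, "dy": 3, "dz": 150, "rx": 0, "ry": 0, "rz": -0.056, "gripper": 0.27},
    {"dx": 32, "dy": 3, "dz": 160, "rx": 0, "ry": 0, "rz": -0.056, "gripper": 0.27},
    {"dx": 32, "dy": 3, "dz": 160, "rx": 0, "ry": 0, "rz": -0.056, "gripper": 0.27}
  ]
}}

```text
t: 11.83
eef_pos: [0.6355, -0.1588, 0.0943]
ee_rot: [3.141, -0.004, -3.025]
force: [0.1, 0.2, -0.8]
width: 0.0642
gripper_force: 0.0
```

```bash
python3 to.py .6367 -.1591 .033 -3.024
```

```text
t 11.83 [ 0.6355 -0.1588  0.0943] [ 3.141 -0.004 -3.025] F [ 0.1  0.2 -0.8] w 0.0642 q [ 0.05  0.46 -0.22 -0.   -0.9  -1.51]
[-1.4 -0.5 61.3] [ 0.001 -0.004 -0.001]
```

>>> {"fn": "jog_arm", "kwargs": {
  "targets": [
    {"dx": -1, "dy": 0, "dz": 20, "rx": 0, "ry": 0, "rz": 0, "gripper": 0.27},
    {"dx": -1, "dy": 0, "dz": 40, "rx": 0, "ry": 0, "rz": 0, "gripper": 0.27},
    {"dx": -1, "dy": 0, "dz": 55, "rx": 0, "ry": 0, "rz": 0, "gripper": 0.27},
    {"dx": -1, "dy": 0, "dz": 61, "rx": 0, "ry": 0, "rz": 0, "gripper": 0.27},
    {"dx": -1, "dy": 0, "dz": 61, "rx": 0, "ry": 0, "rz": 0, "gripper": 0.5},
    {"dx": -1, "dy": 0, "dz": 61, "rx": 0, "ry": 0, "rz": 0, "gripper": 0.5},
    {"dx": -1, "dy": 0, "dz": 61, "rx": 0, "ry": 0, "rz": 0, "gripper": 0.5},
    {"dx": -1, "dy": 0, "dz": 61, "rx": 0, "ry": 0, "rz": 0, "gripper": 0.5}
  ],
  "force": 15
}}

```text
t: 12.5
eef_pos: [0.6388, -0.1589, 0.0373]
ee_rot: [-3.141, 0.002, -3.026]
force: [-0.2, 0.8, 3.0]
width: 0.0553
gripper_force: 15.0
```

```bash
python3 to.py .527 .304 .2 -1.8
```

```text
t 12.5 [ 0.6388 -0.1589  0.0373] [-3.141e+00  2.000e-03 -3.026e+00] F [-0.2  0.8  3. ] w 0.0553 q [ 0.05  0.52 -0.26  0.   -0.79 -1.51]
[  57.5  472.6 -163. ] [-0.002  0.002 -1.226]
```

>>> {"fn": "jog_arm", "kwargs": {
  "targets": [
    {"dx": 0, "dy": 0, "dz": -10, "rx": 0, "ry": 0, "rz": 0, "gripper": 0.5},
    {"dx": 0, "dy": 0, "dz": -30, "rx": 0, "ry": 0, "rz": 0, "gripper": 0.5},
    {"dx": 0, "dy": 0, "dz": -60, "rx": 0, "ry": 0, "rz": 0, "gripper": 0.5},
    {"dx": 0, "dy": 0, "dz": -95, "rx": 0, "ry": 0, "rz": 0, "gripper": 0.5},
    {"dx": 0, "dy": 0, "dz": -130, "rx": 0, "ry": 0, "rz": 0, "gripper": 0.5},
    {"dx": 2, "dy": 15, "dz": -155, "rx": 0, "ry": 0, "rz": 0.03, "gripper": 0.5},
    {"dx": 6, "dy": 45, "dz": -165, "rx": 0, "ry": 0, "rz": 0.06, "gripper": 0.5},
    {"dx": 10, "dy": 80, "dz": -168, "rx": 0, "ry": 0, "rz": 0.09, "gripper": 0.5}
  ]
}}

```text
t: 13.17
eef_pos: [0.6198, -0.081, 0.2083]
ee_rot: [-3.142, 0.006, -3.121]
force: [0.5, 1.0, -0.2]
width: 0.0554
gripper_force: 15.0
```

```bash
python3 to.py .526 .304 .205 -3.3
```

```text
t 13.17 [ 0.6198 -0.081   0.2083] [-3.142  0.006 -3.121] F [ 0.5  1.  -0.2] w 0.0554 q [ 0.18  0.3  -0.17  0.   -1.1  -1.73]
[ 85.7 386.9   2.7] [0.001 0.006 0.179]
```

>>> {"fn": "jog_arm", "kwargs": {
  "targets": [
    {"dx": 8, "dy": 38, "dz": 0, "rx": 0, "ry": 0, "rz": 0.03, "gripper": 0.5},
    {"dx": 16, "dy": 77, "dz": 0, "rx": 0, "ry": 0, "rz": 0.06, "gripper": 0.5},
    {"dx": 25, "dy": 116, "dz": 0, "rx": 0, "ry": 0, "rz": 0.09, "gripper": 0.5},
    {"dx": 34, "dy": 155, "dz": 0, "rx": 0, "ry": 0, "rz": 0.12, "gripper": 0.5},
    {"dx": 43, "dy": 194, "dz": 0, "rx": 0, "ry": 0, "rz": 0.15, "gripper": 0.5},
    {"dx": 52, "dy": 233, "dz": 0, "rx": 0, "ry": 0, "rz": 0.18, "gripper": 0.5},
    {"dx": 60, "dy": 272, "dz": 0, "rx": 0, "ry": 0, "rz": 0.18, "gripper": 0.5},
    {"dx": 68, "dy": 310, "dz": 0, "rx": 0, "ry": 0, "rz": 0.18, "gripper": 0.5}
  ]
}}

```text
t: 13.83
eef_pos: [0.5423, 0.2296, 0.2054]
ee_rot: [3.14, 0.001, 2.986]
force: [1.3, -0.6, -1.0]
width: 0.0554
gripper_force: 15.0
```

```bash
python3 - <<'E'
from h import *
f=grab('wrist'); P=cloud(f); h=cv2.cvtColor(f['frame'],cv2.COLOR_RGB2HSV)
m=(h[...,0]>60)&(h[...,0]<90)&(h[...,1]>110)&(P[...,2]>-.01)&(P[...,2]<.03)&(np.hypot(P[...,0]-.526,P[...,1]-.304)<.15)
Q=P[m];print(len(Q),cv2.minAreaRect(Q[:,:2].astype(np.float32)*1000),np.percentile(Q,[1,99],axis=0))
E
python3 to.py .526 .304 .1 -3.3
```

```text
14043 ((529.3758544921875, 314.7316589355469), (147.1603240966797, 107.01226806640625), 75.47247314453125) [[0.47481829 0.2478231  0.00157077]
 [0.59102482 0.38767558 0.02036349]]
t 13.88 [0.5418 0.235  0.2053] [3.139e+00 2.000e-03 2.989e+00] F [ 0.1  4.3 -0. ] w 0.0554 q [ 0.74  0.25 -0.24 -0.   -1.07 -2.46]
[ 26.3  65.5 105.5] [0.003 0.002 0.006]
```

The tray centre is refined to (0.528, 0.311); the fitted 147 x 107 mm matches the tray.

```bash
python3 to.py .528 .311 .07 -3.35
```

```text
t 13.88 [0.5418 0.235  0.2053] [3.139e+00 2.000e-03 2.989e+00] F [ 0.1  4.3 -0. ] w 0.0554 q [ 0.74  0.25 -0.24 -0.   -1.07 -2.46]
[ 25.4  72.6 135.5] [0.003 0.002 0.056]
```

>>> {"fn": "jog_arm", "kwargs": {
  "targets": [
    {"dx": 9, "dy": 28, "dz": 10, "rx": 0, "ry": 0, "rz": 0.02, "gripper": 0.5},
    {"dx": 18, "dy": 52, "dz": 35, "rx": 0, "ry": 0, "rz": 0.04, "gripper": 0.5},
    {"dx": 25, "dy": 68, "dz": 65, "rx": 0, "ry": 0, "rz": 0.05, "gripper": 0.5},
    {"dx": 25, "dy": 73, "dz": 95, "rx": 0, "ry": 0, "rz": 0.05, "gripper": 0.5},
    {"dx": 25, "dy": 73, "dz": 115, "rx": 0, "ry": 0, "rz": 0.05, "gripper": 0.5},
    {"dx": 25, "dy": 73, "dz": 130, "rx": 0, "ry": 0, "rz": 0.05, "gripper": 0.5},
    {"dx": 25, "dy": 73, "dz": 135, "rx": 0, "ry": 0, "rz": 0.05, "gripper": 0.5},
    {"dx": 25, "dy": 73, "dz": 135, "rx": 0, "ry": 0, "rz": 0.05, "gripper": 0.5}
  ]
}}

```text
t: 14.55
eef_pos: [0.5293, 0.3032, 0.0683]
ee_rot: [-3.14, -0.001, 2.936]
force: [0.2, -0.7, 0.6]
width: 0.0552
gripper_force: 15.0
```

```bash
python3 to.py .528 .311 .036 -3.35
```

```text
t 14.55 [0.5293 0.3032 0.0683] [-3.140e+00 -1.000e-03  2.936e+00] F [ 0.2 -0.7  0.6] w 0.0552 q [ 0.84  0.42 -0.35 -0.   -0.8  -2.62]
[ 2.8  7.4 32.3] [-0.002 -0.001  0.003]
```

>>> {"fn": "jog_arm", "kwargs": {
  "targets": [
    {"dx": 1, "dy": 5, "dz": 8, "rx": 0, "ry": 0, "rz": 0, "gripper": 0.5},
    {"dx": 1, "dy": 5, "dz": 16, "rx": 0, "ry": 0, "rz": 0, "gripper": 0.5},
    {"dx": 1, "dy": 5, "dz": 22, "rx": 0, "ry": 0, "rz": 0, "gripper": 0.5},
    {"dx": 1, "dy": 5, "dz": 27, "rx": 0, "ry": 0, "rz": 0, "gripper": 0.5},
    {"dx": 1, "dy": 5, "dz": 31, "rx": 0, "ry": 0, "rz": 0, "gripper": 0.5},
    {"dx": 1, "dy": 5, "dz": 33, "rx": 0, "ry": 0, "rz": 0, "gripper": 0.5},
    {"dx": 1, "dy": 5, "dz": 33, "rx": 0, "ry": 0, "rz": 0, "gripper": 0.5},
    {"dx": 1, "dy": 5, "dz": 33, "rx": 0, "ry": 0, "rz": 0, "gripper": 0.5}
  ]
}}

```text
t: 15.22
eef_pos: [0.5298, 0.3088, 0.0359]
ee_rot: [-3.141, 0.0, 2.936]
force: [-0.3, 0.0, -0.7]
width: 0.0556
gripper_force: 15.0
```

>>> {"fn": "jog_arm", "kwargs": {
  "targets": [
    {"dx": 0, "dy": 0, "dz": 1, "rx": 0, "ry": 0, "rz": 0, "gripper": 0.5},
    {"dx": 0, "dy": 0, "dz": 2, "rx": 0, "ry": 0, "rz": 0, "gripper": 0.5},
    {"dx": 0, "dy": 0, "dz": 2, "rx": 0, "ry": 0, "rz": 0, "gripper": 0.5},
    {"dx": 0, "dy": 0, "dz": 2, "rx": 0, "ry": 0, "rz": 0, "gripper": 0.26},
    {"dx": 0, "dy": 0, "dz": 2, "rx": 0, "ry": 0, "rz": 0, "gripper": 0.26},
    {"dx": 0, "dy": 0, "dz": 2, "rx": 0, "ry": 0, "rz": 0, "gripper": 0.26},
    {"dx": 0, "dy": 0, "dz": 2, "rx": 0, "ry": 0, "rz": 0, "gripper": 0.26},
    {"dx": 0, "dy": 0, "dz": 2, "rx": 0, "ry": 0, "rz": 0, "gripper": 0.26}
  ]
}}

```text
t: 15.88
eef_pos: [0.5297, 0.3089, 0.0338]
ee_rot: [-3.142, -0.0, 2.936]
force: [-0.3, 0.6, 0.1]
width: 0.0648
gripper_force: 0.0
```

>>> {"fn": "jog_arm", "kwargs": {
  "targets": [
    {"dx": 0, "dy": 0, "dz": 0, "rx": 0, "ry": 0, "rz": 0, "gripper": 0.26},
    {"dx": 0, "dy": 0, "dz": 0, "rx": 0, "ry": 0, "rz": 0, "gripper": 0.26},
    {"dx": 0, "dy": 0, "dz": -10, "rx": 0, "ry": 0, "rz": 0, "gripper": 0.26},
    {"dx": 0, "dy": 0, "dz": -30, "rx": 0, "ry": 0, "rz": 0, "gripper": 0.26},
    {"dx": 0, "dy": 0, "dz": -65, "rx": 0, "ry": 0, "rz": 0, "gripper": 0.26},
    {"dx": 0, "dy": 0, "dz": -105, "rx": 0, "ry": 0, "rz": 0, "gripper": 0.26},
    {"dx": 0, "dy": 0, "dz": -140, "rx": 0, "ry": 0, "rz": -0.1, "gripper": 0.26},
    {"dx": 0, "dy": -5, "dz": -170, "rx": 0, "ry": 0, "rz": -0.22, "gripper": 0.26}
  ]
}}

```text
t: 16.55
eef_pos: [0.5292, 0.3046, 0.2077]
ee_rot: [3.14, 0.002, -3.122]
force: [0.8, 0.4, -0.0]
width: 0.0652
gripper_force: 0.0
```

```bash
python3 - <<'E'
from h import *
for n in('side','scene'):
    f=grab(n); P=cloud(f)
    m=(np.hypot(P[...,0]-.53,P[...,1]-.309)<.028)&(P[...,2]>.012)&(P[...,2]<.06); Q=P[m]
    print(n,len(Q),np.percentile(Q,[5,50,95],axis=0).round(4))
E
python3 to.py .487 .034 .23 -1.5
```

```text
side 48 [[0.5164 0.2832 0.0146]
 [0.529  0.3073 0.0225]
 [0.542  0.3338 0.0258]]
scene 53 [[0.5126 0.2827 0.0171]
 [0.526  0.3054 0.0242]
 [0.5392 0.3321 0.0287]]
t 16.65 [0.5309 0.3053 0.2111] [ 3.135  0.008 -3.121] F [ 1.  -0.1  0.4] w 0.0645 q [ 0.84  0.28 -0.19  0.   -1.09 -2.39]
[  49.2 -270.3  -21.1] [-0.002  0.012 -1.621]
```

The block lies flat in the tray (top about 0.025). Back to the weight at its release pose.

>>> {"fn": "jog_arm", "kwargs": {
  "targets": [
    {"dx": 4, "dy": -25, "dz": -10, "rx": 0, "ry": 0, "rz": -0.12, "gripper": 0.35},
    {"dx": 10, "dy": -55, "dz": -21, "rx": 0, "ry": 0, "rz": -0.24, "gripper": 0.35},
    {"dx": 17, "dy": -90, "dz": -21, "rx": 0, "ry": 0, "rz": -0.36, "gripper": 0.35},
    {"dx": 24, "dy": -125, "dz": -21, "rx": 0, "ry": 0, "rz": -0.48, "gripper": 0.35},
    {"dx": 31, "dy": -162, "dz": -21, "rx": 0, "ry": 0, "rz": -0.6, "gripper": 0.35},
    {"dx": 38, "dy": -200, "dz": -21, "rx": 0, "ry": 0, "rz": -0.72, "gripper": 0.35},
    {"dx": 44, "dy": -238, "dz": -21, "rx": 0, "ry": 0, "rz": -0.84, "gripper": 0.35},
    {"dx": 49, "dy": -270, "dz": -21, "rx": 0, "ry": 0, "rz": -0.96, "gripper": 0.35}
  ]
}}

```text
t: 17.32
eef_pos: [0.4825, 0.0312, 0.2254]
ee_rot: [-3.141, 0.0, -2.162]
force: [0.1, -0.7, -0.1]
width: 0.0572
gripper_force: 0.0
```

>>> {"fn": "jog_arm", "kwargs": {
  "targets": [
    {"dx": 0, "dy": 0, "dz": 0, "rx": 0, "ry": 0, "rz": -0.12, "gripper": 0.35},
    {"dx": 0, "dy": 0, "dz": 0, "rx": 0, "ry": 0, "rz": -0.24, "gripper": 0.35},
    {"dx": 0, "dy": 0, "dz": 0, "rx": 0, "ry": 0, "rz": -0.36, "gripper": 0.35},
    {"dx": 0, "dy": 0, "dz": 0, "rx": 0, "ry": 0, "rz": -0.48, "gripper": 0.35},
    {"dx": 0, "dy": 0, "dz": 0, "rx": 0, "ry": 0, "rz": -0.6, "gripper": 0.35},
    {"dx": 0, "dy": 0, "dz": 0, "rx": 0, "ry": 0, "rz": -0.66, "gripper": 0.35},
    {"dx": 0, "dy": 0, "dz": 0, "rx": 0, "ry": 0, "rz": -0.66, "gripper": 0.35},
    {"dx": 0, "dy": 0, "dz": 0, "rx": 0, "ry": 0, "rz": -0.66, "gripper": 0.35}
  ]
}}

```text
t: 17.98
eef_pos: [0.4835, 0.0332, 0.2251]
ee_rot: [-3.141, 0.0, -1.51]
force: [0.4, 0.0, 0.3]
width: 0.0569
gripper_force: 0.0
```

```bash
python3 - <<'E'
from h import *
f=grab('wrist'); P=cloud(f)
m=(abs(P[...,2]-.107)<.006)&(np.hypot(P[...,0]-.487,P[...,1]-.034)<.03); Q=P[m]
print(len(Q)); 
if len(Q)>20: print(cv2.minEnclosingCircle(Q[:,:2].astype(np.float32)*1000),Q[:,2].mean())
E
python3 to.py .4867 .0332 .103 -1.5
```

```text
757
((485.8269348144531, 35.317481994628906), 11.949858665466309) 0.10773218589347111
t 18.03 [0.4836 0.0332 0.225 ] [-3.141  0.    -1.51 ] F [-0.1  0.5 -0.5] w 0.0563 q [ 0.48  0.06 -0.43 -0.   -1.08 -0.41]
[  0.2  -3.1 122. ] [-0.    0.   -0.01]
```

>>> {"fn": "jog_arm", "kwargs": {
  "targets": [
    {"dx": -2, "dy": -2, "dz": 40, "rx": 0, "ry": 0, "rz": 0, "gripper": 0.35},
    {"dx": -2, "dy": -2, "dz": 75, "rx": 0, "ry": 0, "rz": 0, "gripper": 0.35},
    {"dx": -2, "dy": -2, "dz": 100, "rx": 0, "ry": 0, "rz": 0, "gripper": 0.35},
    {"dx": -2, "dy": -2, "dz": 115, "rx": 0, "ry": 0, "rz": 0, "gripper": 0.35},
    {"dx": -2, "dy": -2, "dz": 121, "rx": 0, "ry": 0, "rz": 0, "gripper": 0.35},
    {"dx": -2, "dy": -2, "dz": 121, "rx": 0, "ry": 0, "rz": 0, "gripper": 0.35},
    {"dx": -2, "dy": -2, "dz": 121, "rx": 0, "ry": 0, "rz": 0, "gripper": 0.9},
    {"dx": -2, "dy": -2, "dz": 121, "rx": 0, "ry": 0, "rz": 0, "gripper": 0.9}
  ],
  "force": 35
}}

```text
t: 18.7
eef_pos: [0.4864, 0.0358, 0.1051]
ee_rot: [-3.14, 0.001, -1.507]
force: [-0.1, -0.0, -0.0]
width: 0.0487
gripper_force: 0.0
```

>>> {"fn": "jog_arm", "kwargs": {
  "targets": [
    {"dx": 0, "dy": 0, "dz": 0, "rx": 0, "ry": 0, "rz": 0, "gripper": 0.9},
    {"dx": 0, "dy": 0, "dz": 0, "rx": 0, "ry": 0, "rz": 0, "gripper": 0.9},
    {"dx": 0, "dy": 0, "dz": 0, "rx": 0, "ry": 0, "rz": 0, "gripper": 0.9},
    {"dx": 0, "dy": 0, "dz": 0, "rx": 0, "ry": 0, "rz": 0, "gripper": 0.9},
    {"dx": 0, "dy": 0, "dz": 0, "rx": 0, "ry": 0, "rz": 0, "gripper": 0.9},
    {"dx": 0, "dy": 0, "dz": 0, "rx": 0, "ry": 0, "rz": 0, "gripper": 0.9},
    {"dx": 0, "dy": 0, "dz": 0, "rx": 0, "ry": 0, "rz": 0, "gripper": 0.9},
    {"dx": 0, "dy": 0, "dz": 0, "rx": 0, "ry": 0, "rz": 0, "gripper": 0.9}
  ]
}}

```text
t: 19.37
eef_pos: [0.4862, 0.0356, 0.1043]
ee_rot: [-3.14, 0.0, -1.507]
force: [1.3, -0.0, 5.8]
width: 0.0235
gripper_force: 35.0
```

Gripped. Lift at about 30 mm/s, well below 100.

>>> {"fn": "jog_arm", "kwargs": {
  "targets": [
    {"dx": 0, "dy": 0, "dz": -1, "rx": 0, "ry": 0, "rz": 0, "gripper": 0.9},
    {"dx": 0, "dy": 0, "dz": -3, "rx": 0, "ry": 0, "rz": 0, "gripper": 0.9},
    {"dx": 0, "dy": 0, "dz": -5, "rx": 0, "ry": 0, "rz": 0, "gripper": 0.9},
    {"dx": 0, "dy": 0, "dz": -7, "rx": 0, "ry": 0, "rz": 0, "gripper": 0.9},
    {"dx": 0, "dy": 0, "dz": -9, "rx": 0, "ry": 0, "rz": 0, "gripper": 0.9},
    {"dx": 0, "dy": 0, "dz": -11, "rx": 0, "ry": 0, "rz": 0, "gripper": 0.9},
    {"dx": 0, "dy": 0, "dz": -13, "rx": 0, "ry": 0, "rz": 0, "gripper": 0.9},
    {"dx": 0, "dy": 0, "dz": -15, "rx": 0, "ry": 0, "rz": 0, "gripper": 0.9}
  ]
}}

```text
t: 20.03
eef_pos: [0.4853, 0.0353, 0.1189]
ee_rot: [3.141, -0.0, -1.507]
force: [-0.2, 0.1, -4.3]
width: 0.0233
gripper_force: 35.0
```

>>> {"fn": "jog_arm", "kwargs": {
  "targets": [
    {"dx": 0, "dy": 0, "dz": -2, "rx": 0, "ry": 0, "rz": 0, "gripper": 0.9},
    {"dx": 0, "dy": 0, "dz": -4, "rx": 0, "ry": 0, "rz": 0, "gripper": 0.9},
    {"dx": 0, "dy": 0, "dz": -6, "rx": 0, "ry": 0, "rz": 0, "gripper": 0.9},
    {"dx": 0, "dy": 0, "dz": -8, "rx": 0, "ry": 0, "rz": 0, "gripper": 0.9},
    {"dx": 0, "dy": 0, "dz": -10, "rx": 0, "ry": 0, "rz": 0, "gripper": 0.9},
    {"dx": 0, "dy": 0, "dz": -12, "rx": 0, "ry": 0, "rz": 0, "gripper": 0.9},
    {"dx": 0, "dy": 0, "dz": -14, "rx": 0, "ry": 0, "rz": 0, "gripper": 0.9},
    {"dx": 0, "dy": 0, "dz": -16, "rx": 0, "ry": 0, "rz": 0, "gripper": 0.9}
  ]
}}

```text
t: 20.7
eef_pos: [0.4857, 0.0355, 0.1351]
ee_rot: [-3.141, 0.0, -1.507]
force: [0.9, 0.2, -4.1]
width: 0.0231
gripper_force: 35.0
```

>>> {"fn": "jog_arm", "kwargs": {
  "targets": [
    {"dx": 0, "dy": 0, "dz": -2, "rx": 0, "ry": 0, "rz": 0, "gripper": 0.9},
    {"dx": 0, "dy": 0, "dz": -4, "rx": 0, "ry": 0, "rz": 0, "gripper": 0.9},
    {"dx": 0, "dy": 0, "dz": -6, "rx": 0, "ry": 0, "rz": 0, "gripper": 0.9},
    {"dx": 0, "dy": 0, "dz": -8, "rx": 0, "ry": 0, "rz": 0, "gripper": 0.9},
    {"dx": 0, "dy": 0, "dz": -10, "rx": 0, "ry": 0, "rz": 0, "gripper": 0.9},
    {"dx": 0, "dy": 0, "dz": -12, "rx": 0, "ry": 0, "rz": 0, "gripper": 0.9},
    {"dx": 0, "dy": 0, "dz": -14, "rx": 0, "ry": 0, "rz": 0, "gripper": 0.9},
    {"dx": 0, "dy": 0, "dz": -16, "rx": 0, "ry": 0, "rz": 0, "gripper": 0.9}
  ]
}}

```text
t: 21.37
eef_pos: [0.4856, 0.0354, 0.151]
ee_rot: [-3.142, 0.0, -1.507]
force: [1.1, 0.3, -4.9]
width: 0.0232
gripper_force: 35.0
```

>>> {"fn": "jog_arm", "kwargs": {
  "targets": [
    {"dx": 0, "dy": 0, "dz": -2, "rx": 0, "ry": 0, "rz": 0, "gripper": 0.9},
    {"dx": 0, "dy": 0, "dz": -4, "rx": 0, "ry": 0, "rz": 0, "gripper": 0.9},
    {"dx": 0, "dy": 0, "dz": -7, "rx": 0, "ry": 0, "rz": 0, "gripper": 0.9},
    {"dx": 0, "dy": 0, "dz": -10, "rx": 0, "ry": 0, "rz": 0, "gripper": 0.9},
    {"dx": 0, "dy": 0, "dz": -15, "rx": 0, "ry": 0, "rz": 0, "gripper": 0.9},
    {"dx": 0, "dy": 0, "dz": -30, "rx": 0, "ry": 0, "rz": 0, "gripper": 0.9},
    {"dx": 0, "dy": 0, "dz": -55, "rx": 0, "ry": 0, "rz": 0, "gripper": 0.9},
    {"dx": 0, "dy": 0, "dz": -85, "rx": 0, "ry": 0, "rz": 0, "gripper": 0.9}
  ]
}}

```text
t: 22.03
eef_pos: [0.4842, 0.0349, 0.2355]
ee_rot: [3.138, -0.001, -1.507]
force: [0.5, 0.5, -5.7]
width: 0.0236
gripper_force: 35.0
```

```bash
python3 to.py .4377 -.283 .24 -2.23
```

```text
t 22.03 [0.4842 0.0349 0.2355] [ 3.138e+00 -1.000e-03 -1.507e+00] F [ 0.5  0.5 -5.7] w 0.0236 q [ 0.48  0.06 -0.41 -0.   -1.11 -0.41]
[314.3  66.7  -3.9] [ 0.003 -0.002  0.723]
```

>>> {"fn": "jog_arm", "kwargs": {
  "targets": [
    {"dx": 25, "dy": 5, "dz": -3, "rx": 0, "ry": 0, "rz": 0.09, "gripper": 0.9},
    {"dx": 62, "dy": 13, "dz": -3, "rx": 0, "ry": 0, "rz": 0.18, "gripper": 0.9},
    {"dx": 102, "dy": 21, "dz": -3, "rx": 0, "ry": 0, "rz": 0.27, "gripper": 0.9},
    {"dx": 142, "dy": 30, "dz": -3, "rx": 0, "ry": 0, "rz": 0.36, "gripper": 0.9},
    {"dx": 182, "dy": 38, "dz": -3, "rx": 0, "ry": 0, "rz": 0.45, "gripper": 0.9},
    {"dx": 222, "dy": 47, "dz": -3, "rx": 0, "ry": 0, "rz": 0.54, "gripper": 0.9},
    {"dx": 258, "dy": 55, "dz": -3, "rx": 0, "ry": 0, "rz": 0.63, "gripper": 0.9},
    {"dx": 290, "dy": 62, "dz": -3, "rx": 0, "ry": 0, "rz": 0.72, "gripper": 0.9}
  ]
}}

```text
t: 22.7
eef_pos: [0.4412, -0.2601, 0.2392]
ee_rot: [-3.142, 0.0, -2.232]
force: [0.9, 0.6, -6.0]
width: 0.023
gripper_force: 35.0
```

```bash
python3 to.py .4377 -.282 .1 -2.23
```

```text
t 22.7 [ 0.4412 -0.2601  0.2392] [-3.142  0.    -2.232] F [ 0.9  0.6 -6. ] w 0.023 q [-0.15  0.1  -0.36  0.   -1.12 -0.51]
[ 19.5 -10.7 139.2] [-0.     0.    -0.002]
```

>>> {"fn": "jog_arm", "kwargs": {
  "targets": [
    {"dx": 15, "dy": -8, "dz": 10, "rx": 0, "ry": 0, "rz": 0, "gripper": 0.9},
    {"dx": 19, "dy": -11, "dz": 40, "rx": 0, "ry": 0, "rz": 0, "gripper": 0.9},
    {"dx": 19, "dy": -11, "dz": 75, "rx": 0, "ry": 0, "rz": 0, "gripper": 0.9},
    {"dx": 19, "dy": -11, "dz": 105, "rx": 0, "ry": 0, "rz": 0, "gripper": 0.9},
    {"dx": 19, "dy": -11, "dz": 125, "rx": 0, "ry": 0, "rz": 0, "gripper": 0.9},
    {"dx": 19, "dy": -11, "dz": 137, "rx": 0, "ry": 0, "rz": 0, "gripper": 0.9},
    {"dx": 19, "dy": -11, "dz": 139, "rx": 0, "ry": 0, "rz": 0, "gripper": 0.9},
    {"dx": 19, "dy": -11, "dz": 139, "rx": 0, "ry": 0, "rz": 0, "gripper": 0.9}
  ]
}}

```text
t: 23.37
eef_pos: [0.439, -0.2797, 0.0994]
ee_rot: [3.14, -0.001, -2.227]
force: [0.3, -0.2, -5.0]
width: 0.0231
gripper_force: 35.0
```

```bash
python3 to.py .4377 -.282 .077 -2.23
```

```text
t 23.37 [ 0.439  -0.2797  0.0994] [ 3.140e+00 -1.000e-03 -2.227e+00] F [ 0.3 -0.2 -5. ] w 0.0231 q [-0.19  0.26 -0.52  0.   -0.8  -0.47]
[ 2.6 -0.4 22.4] [ 0.002 -0.001  0.003]
```

>>> {"fn": "jog_arm", "kwargs": {
  "targets": [
    {"dx": 2, "dy": 0, "dz": 6, "rx": 0, "ry": 0, "rz": 0, "gripper": 0.9},
    {"dx": 2, "dy": 0, "dz": 11, "rx": 0, "ry": 0, "rz": 0, "gripper": 0.9},
    {"dx": 2, "dy": 0, "dz": 16, "rx": 0, "ry": 0, "rz": 0, "gripper": 0.9},
    {"dx": 2, "dy": 0, "dz": 19, "rx": 0, "ry": 0, "rz": 0, "gripper": 0.9},
    {"dx": 2, "dy": 0, "dz": 21, "rx": 0, "ry": 0, "rz": 0, "gripper": 0.9},
    {"dx": 2, "dy": 0, "dz": 22, "rx": 0, "ry": 0, "rz": 0, "gripper": 0.9},
    {"dx": 2, "dy": 0, "dz": 23, "rx": 0, "ry": 0, "rz": 0, "gripper": 0.9},
    {"dx": 2, "dy": 0, "dz": 23, "rx": 0, "ry": 0, "rz": 0, "gripper": 0.9}
  ]
}}

```text
t: 24.03
eef_pos: [0.4383, -0.2813, 0.0769]
ee_rot: [-3.141, 0.0, -2.227]
force: [-0.1, -0.2, -5.6]
width: 0.0233
gripper_force: 35.0
```

Still about full weight on the wrist; I lower a little more until it is carried, then open.

>>> {"fn": "jog_arm", "kwargs": {
  "targets": [
    {"dx": 0, "dy": 0, "dz": 0.5, "rx": 0, "ry": 0, "rz": 0, "gripper": 0.9},
    {"dx": 0, "dy": 0, "dz": 1, "rx": 0, "ry": 0, "rz": 0, "gripper": 0.9},
    {"dx": 0, "dy": 0, "dz": 1, "rx": 0, "ry": 0, "rz": 0, "gripper": 0.9},
    {"dx": 0, "dy": 0, "dz": 1.5, "rx": 0, "ry": 0, "rz": 0, "gripper": 0.9},
    {"dx": 0, "dy": 0, "dz": 1.5, "rx": 0, "ry": 0, "rz": 0, "gripper": 0.9},
    {"dx": 0, "dy": 0, "dz": 2, "rx": 0, "ry": 0, "rz": 0, "gripper": 0.9},
    {"dx": 0, "dy": 0, "dz": 2, "rx": 0, "ry": 0, "rz": 0, "gripper": 0.9},
    {"dx": 0, "dy": 0, "dz": 2, "rx": 0, "ry": 0, "rz": 0, "gripper": 0.9}
  ]
}}

```text
t: 24.7
eef_pos: [0.4389, -0.2812, 0.0766]
ee_rot: [-3.14, 0.001, -2.226]
force: [-3.9, 8.0, 14.5]
width: 0.0231
gripper_force: 35.0
```

Landed (z held, force reversed). Ease off 1 mm and open, then rise.

>>> {"fn": "jog_arm", "kwargs": {
  "targets": [
    {"dx": 0, "dy": 0, "dz": -1, "rx": 0, "ry": 0, "rz": 0, "gripper": 0.9},
    {"dx": 0, "dy": 0, "dz": -1, "rx": 0, "ry": 0, "rz": 0, "gripper": 0.9},
    {"dx": 0, "dy": 0, "dz": -1, "rx": 0, "ry": 0, "rz": 0, "gripper": 0.4},
    {"dx": 0, "dy": 0, "dz": -1, "rx": 0, "ry": 0, "rz": 0, "gripper": 0.4},
    {"dx": 0, "dy": 0, "dz": -1, "rx": 0, "ry": 0, "rz": 0, "gripper": 0.4},
    {"dx": 0, "dy": 0, "dz": -1, "rx": 0, "ry": 0, "rz": 0, "gripper": 0.4},
    {"dx": 0, "dy": 0, "dz": -1, "rx": 0, "ry": 0, "rz": 0, "gripper": 0.4},
    {"dx": 0, "dy": 0, "dz": -1, "rx": 0, "ry": 0, "rz": 0, "gripper": 0.4}
  ]
}}

```text
t: 25.37
eef_pos: [0.4381, -0.2814, 0.0757]
ee_rot: [3.142, -0.0, -2.227]
force: [1.2, 1.0, -0.2]
width: 0.0516
gripper_force: 0.0
```

>>> {"fn": "jog_arm", "kwargs": {
  "targets": [
    {"dx": 0, "dy": 0, "dz": 0, "rx": 0, "ry": 0, "rz": 0, "gripper": 0.4},
    {"dx": 0, "dy": 0, "dz": 0, "rx": 0, "ry": 0, "rz": 0, "gripper": 0.4},
    {"dx": 0, "dy": 0, "dz": -10, "rx": 0, "ry": 0, "rz": 0, "gripper": 0.4},
    {"dx": 0, "dy": 0, "dz": -30, "rx": 0, "ry": 0, "rz": 0, "gripper": 0.4},
    {"dx": 0, "dy": 0, "dz": -60, "rx": 0, "ry": 0, "rz": 0, "gripper": 0.4},
    {"dx": 0, "dy": 0, "dz": -95, "rx": 0, "ry": 0, "rz": 0, "gripper": 0.4},
    {"dx": 0, "dy": 0, "dz": -125, "rx": 0, "ry": 0, "rz": 0, "gripper": 0.4},
    {"dx": 0, "dy": 0, "dz": -140, "rx": 0, "ry": 0, "rz": 0, "gripper": 0.4}
  ]
}}

```text
t: 26.03
eef_pos: [0.4394, -0.282, 0.2209]
ee_rot: [-3.136, 0.001, -2.226]
force: [1.8, 0.2, 0.7]
width: 0.0526
gripper_force: 0.0
```

```bash
python3 - <<'E'
from h import *
f=grab('wrist'); P=cloud(f)
m=(abs(P[...,2]-.08)<.006)&(np.hypot(P[...,0]-.438,P[...,1]+.282)<.03); Q=P[m]
print(len(Q),cv2.minEnclosingCircle(Q[:,:2].astype(np.float32)*1000),Q[:,2].mean())
f=grab('scene'); save(cv2.resize(f['frame'][140:310,250:430],(635,600),interpolation=cv2.INTER_CUBIC),'end')
E
python3 to.py .438 -.282 .2 -2.23
```

```text
639 ((438.787109375, -280.38818359375), 11.911384582519531) 0.07989258532751978
t 26.13 [ 0.4398 -0.2819  0.2202] [-3.135e+00  2.000e-03 -2.226e+00] F [-0.1  0.2 -0.9] w 0.0526 q [-0.19  0.12 -0.37  0.   -1.07 -0.46]
[ 1.2  1.5 20.2] [-0.007  0.002  0.004]
```

View pics/end.png

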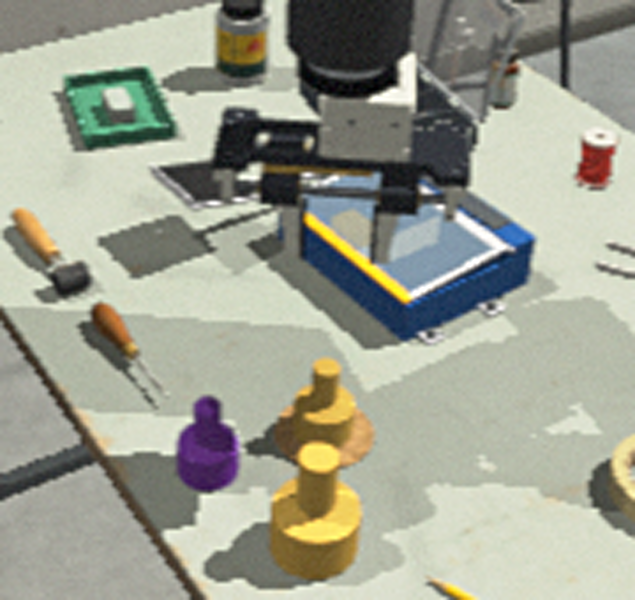

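The picture shows the flap shut (355,245), the pedal up (195,180), the block flat in the tray (118,103) and the weight upright on the cork (325,410), about 1 mm from its centre. Handing in.

```bash
python3 -c "
from station import arm; print(arm.job_done())"
```

```text
the job is handed in; nothing more can be done
None
```

The job is handed in at 26 s of the 72 s allowed: the last pictures show the grey block flat in the tray, the flap shut after a slow lift, and the weight upright about 1 mm from the cork pad's centre. The hand-in returned no verdict.

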